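# Load two thread stands

### The arm

A 6-joint arm with a two-finger parallel gripper is mounted at the origin on a cart in front of the work surface, level with it; the furniture and walls round the work are solid. World frame = base frame: x ahead of the robot, y to its left, z up, the work surface at z = 0. Lengths are in m, angles in rad, forces in N, time in s.
With the tool pointing down it reaches from about 0.425 to 0.95 m from the base axis. Payload 3.5 kg.
Tool frame: the origin (TCP) lies midway between the tips of the shut fingers; the grasp point (between the pads) lies bot.hold_point_z behind it (bot.hold_point_z is the distance from the TCP to the grasp point, in m); z points along the fingers, y is the line along which they close (so a half turn about z gives the same grasp; the last joint's range is limited). The gripper opens to 85 mm and grips with 20 to 120 N. Pads are 22 mm wide; open, the fingers measure 114 mm over their backs; the gripper's body (76 mm by 85 mm) begins 54 mm behind the grasp point. The pads swing forward as they close: fully open they stand 13 mm farther back than shut.
Start: joints at [-0.15, 0.286, 1.577, -0, 1.279, -0.15], TCP at [0.675, 0, 0.231] pointing down, gripper open.
Joint ranges: [-2.77, 2.77], [-0.9, 2.22], [0.21, 2.48], [-1.53, 4.67], [0.24, 2.81], [-2.84, 2.84]. Speed limits (rad/s): [2.79, 2.79, 3.14, 3.14, 3.14, 3.14].

### API

Orientations are given as a rotation vector (axis times angle).
In Python, from bench import get_obs, vision, bot gives the robot as it stands.
- The arm moves only by the tool arm_command, never from a script. Its argument "motion" is a list that holds one entry, the list of rows, each a list of 7 numbers: the shift along the tool's x, y, z each as a share of 40 cm, from -1 to 1, then the turn, a rotation vector about the tool's x, y, z each as a share of 90 degrees, from -1 to 1, then the opening, from 0 (shut) to 1 (fully open). A call has exactly 8 rows; each row shifts and turns the commanded pose from where the row before left it, along the tool's axes as they then stand; what a row does not reach is not made up. A row lasts 1/10 s, in which the tool goes at most 50 mm and 8.59 degrees, less where a joint would pass 70% of its speed; a pose out of reach is approached as far as the arm can. A call with a number of a shift or a turn outside -1 to 1 is refused whole. A call with a gripper value outside its range is refused whole. The fingers move at their own pace and stop on an object; the grip force is fixed at half the most. Time passes only in rows, so rows that do not move let the fingers close, or fill a call up. It gives the time, the measured TCP pose, the force, the opening and the grip force at its end, in the units of the state.
- get_obs(): the state, without advancing time (a new reading comes with each control period).
- vision.capture(name): name is "scene" or "side" or "wrist"; returns a dict with "frame" (384x512x3 uint8, blue, green, red), "camera_matrix" (3x3 intrinsics, pixels), "position" and "orientation" of the camera in the world. Camera axes: x right, y up, looking along -z (the intrinsics and any distortion apply to the point x, -y, -z); pixel columns grow to the right and rows downward; lengths in m; the calibration is good to about 2 mm. A picture is of the moment at which its call begins. There is no depth.
- bot.job_done(): hands the job in; it is judged then, once.
Trained networks look in the newest picture that a camera, given by its name, has taken for a name from the list of things; names that differ only in an ending like _2 or _b are one class to them, and where a whole thing is asked for, a point or a joint stands for the part that bears it (a point fixed in the world has none). Each returns a list of dicts, best first, with "conf" (0 to 1); they miss things now and then, are a little off and sometimes report something else, mostly with a low value. They report only what shows in the picture. A call takes as long as a camera call.
- vision.masks_of(camera, name): "pixels" (384x512 bool, what is visible of it) and "point" ([column, row] in pixels, amid what is visible of it).
- vision.pinpoint(camera, name): "point" ([column, row] in pixels: a listed point, or the origin of a listed thing).
The state is a dict: "time_s": time; "joint_positions": joint angles; "qvel": joint speeds; "joint_efforts": joint torques, N m; "tcp_pos": TCP position; "tool_rot": TCP orientation; "contact_force": force on the tool from outside, world axes, zero at the start; "ft_torque": the same for the moment, N m; "gripper_width": opening from 0.0 (shut) to 1.0 (fully open); "gripper_force": force on a finger pad.
Only numpy, scipy, OpenCV 4.12 (cv2) and the standard library are available. Lean on these libraries where they do the work, as an engineer would, in place of code of your own. Each camera call takes 0.05 s, during which the arm holds its last target. There are 200 camera calls.

### The job

Load the two thread stands on the right-hand table. On the wide stand with the short thick pin put the flat rubber pad, then the finned cone holder, then the thread cone over the holder; on the narrow stand with the tall thin pin put the thread spool and then the spool cap, sleeve up. Each piece sits fully down and upright on its pin, and the oil bottle must not be knocked over.

Things in the scene. Friction and masses are not known exactly. Their poses are not given: they have to be found in the camera images.
- cone_stand: Wide thread stand fixed on the right table: grey plate 130 x 88 mm, raised round seat 76 mm across (top at z = 12 mm), upright steel pin 9 mm thick, round tip at z = 66 mm. Origin on the pin's axis at table level, z up; the plate spans x = -44 to 86 mm. A mast socket 22 mm across, top at z = 25 mm, stands 70 mm from the pin along +x.
- spool_stand: Narrow thread stand fixed on the right table: grey plate 110 x 66 mm, raised round seat 42 mm across (top at z = 11 mm), upright steel pin 7 mm thick, round tip at z = 80 mm. Origin on the pin's axis at table level, z up; the plate spans x = -33 to 77 mm. A mast socket 22 mm across, top at z = 25 mm, stands 60 mm from the pin along +x.
- pad: Flat black rubber ring lying on a table, 58 mm across, 6 mm thick, hole 14 mm. Origin at the centre of its underside, z up. Take it across the rim. Seated, its underside is at z = 12 mm of the wide stand.
- cone_holder: Grey plastic cone holder, upright, 44 mm tall: flange 54 mm across, 4 mm thick; six fins, 35 mm across at z = 4 mm and 28 mm at z = 26 mm; above them a round neck 22 mm across to grip, z = 26 to 44 mm; 14 mm hole right through. Origin at the centre of its underside, z up. Seated on the pad, its underside is at z = 18 mm of the wide stand.
- thread_cone: Cone of navy thread, upright, 114 mm tall, the only cone on the near part of the tables: 62 mm across at the foot, 42 mm at z = 92 mm, then a white nose 25 mm across. Bore from below 40 mm wide at the foot, 20 mm at z = 88 mm. 0.08 to 0.17 kg. Origin at the centre of its underside, z up. Grip the winding. Its foot seats on the holder's flange, z = 22 mm of the wide stand.
- thread_spool: Spool of black thread with wooden ends, standing upright on the near part of a table, 35 mm across, 55 mm tall, hole 12 mm right through. Origin at the centre of its underside, z up. Seated, its underside is at z = 11 mm of the narrow stand, and the pin stands 14 mm out of its top.
- spool_cap: Grey plastic cap standing on its flange: flange 36 mm across, 4 mm thick, above it a sleeve 18 mm across up to z = 25 mm, closed on top, to grip; hole 12 mm wide from below, 21 mm deep. Origin at the centre of its underside, z up. Seated on the spool, its underside is at z = 66 mm of the narrow stand.
- oil_bottle: Machine-oil bottle with a red spout, standing upright on the left-hand table, 46 mm across, 128 mm tall; not to be knocked over. Origin at the centre of its underside, z up.

How it is judged:
By the outcome, as a careful person would: the job done as asked, in the order asked, and still so for the second after the job is handed in, with the robot touching nothing.
It also fails if it takes over 128 s, if anything falls off the work surface, if the arm or the gripper's body presses on something with over 40 N, if the wrist force passes 120 N, or if a joint passes its speed limit or range.

## Working session

There is one attempt and no reset: what is moved stays moved. The work goes in short steps, Python scripts to look and compute and a tool call to move; the robot and the scene stay as the last step left them, time stands still between calls to the robot, and variables do not carry over. Pictures are saved under pics/ and viewed, at most 14 in all, crops included, and the job is handed in when it is done.

Besides the shell and the picture viewer there is one more tool, called as name([rows], argument=value, ...), one row to a line, values as JSON. arm_command: Moves the arm, as the interface text tells. Shift numbers are shares of 40 cm and turn numbers shares of 90 degrees, none past 1 either way. Its arguments: {"type":"object","properties":{"motion":{"type":"array","items":{"type":"array","items":{"type":"array","items":{"type":"number","minimum":-1,"maximum":1}}}}},"required":["motion"]}

```bash
ls; mkdir -p pics; cat > h.py <<'E'
import numpy as np, cv2
from bench import get_obs, vision, bot
from scipy.spatial.transform import Rotation as R
def rot(o):
    o=np.array(o,float)
    if o.shape==(3,3): return o
    if o.size==3: return R.from_rotvec(o).as_matrix()
    return R.from_quat(o).as_matrix()
def cap(n,save=None):
    c=vision.capture(n)
    if save: cv2.imwrite('pics/'+save,c['frame'])
    return c
def ray(c,p):
    d=np.linalg.inv(c['camera_matrix'])@np.array([p[0],p[1],1.])
    return rot(c['orientation'])@np.array([d[0],-d[1],-d[2]])
def onz(c,p,z):
    d=ray(c,p);o=np.array(c['position']);return o+d*(z-o[2])/d[2]
def proj(c,P):
    q=rot(c['orientation']).T@(np.array(P)-np.array(c['position']));q=c['camera_matrix']@np.array([q[0],-q[1],-q[2]]);return q[:2]/q[2]
def tri(cs,ps):
    A=np.zeros((3,3));b=np.zeros(3)
    for c,p in zip(cs,ps):
        d=ray(c,p);d/=np.linalg.norm(d);M=np.eye(3)-np.outer(d,d);A+=M;b+=M@np.array(c['position'])
    return np.linalg.solve(A,b)
E
python3 - <<'E'
from h import *
o=get_obs();print(o['tcp_pos'],o['tool_rot'],bot.hold_point_z,o['time_s'])
names="cone_stand spool_stand pad cone_holder thread_cone thread_spool spool_cap oil_bottle".split()
ims=[]
for n in ['scene','side','wrist']:
    c=cap(n,n+'0.png');ims.append(c['frame'])
    if n=='scene':print(c)if 0 else print(c['orientation'],c.keys())
    print(n,np.round(c['position'],3))
    for k in names:
        for d in vision.pinpoint(n,k)[:2]:
            print(k,np.round(d['point'],1),round(d['conf'],2),np.round(onz(c,d['point'],0),4))
E
```

```text
pics
[6.74344522e-01 1.45757115e-04 2.29954999e-01] [-2.22010009e+00 -2.22014217e+00  2.15251708e-03] 0.0187 0.0
[ 0.64530834 -0.23734907 -0.66024556] dict_keys(['frame', 'camera_matrix', 'position', 'orientation'])
scene [-0.15  -0.782  1.287]
cone_stand [292.  269.5] 0.89 [ 0.3862 -0.3168  0.    ]
spool_stand [315.  225.6] 0.72 [ 0.5593 -0.2423  0.    ]
cone_holder [221.6 126.9] 0.42 [0.6012 0.345  0.    ]
thread_cone [214.9 169.2] 0.92 [0.4458 0.1783 0.    ]
thread_spool [345.9 264.8] 0.5 [ 0.5309 -0.4135  0.    ]
spool_cap [176.3 142.1] 0.6 [0.4116 0.3886 0.    ]
oil_bottle [221.6 146.4] 0.62 [0.5358 0.2572 0.    ]
side [0.6   1.285 0.72 ]
cone_stand [283.4 168.7] 0.56 [ 0.3898 -0.3308  0.    ]
spool_stand [238.8 180.1] 0.67 [ 0.5643 -0.2452 -0.    ]
pad [230.8 247.4] 0.6 [0.6032 0.1952 0.    ]
cone_holder [238.6 281.7] 0.74 [0.5872 0.3516 0.    ]
thread_spool [248.8 159.2] 0.66 [ 0.5167 -0.4389  0.    ]
thread_spool [283.9 242.8] 0.38 [0.4523 0.1852 0.    ]
spool_cap [239.2 285. ] 0.68 [0.5862 0.3649 0.    ]
spool_cap [283.9 167.7] 0.55 [ 0.3867 -0.3401  0.    ]
oil_bottle [260.8 261.9] 0.79 [0.525  0.2719 0.    ]
wrist [0.675 0.066 0.375]
cone_stand [ 81.1 364.7] 0.94 [ 0.3905 -0.3235  0.    ]
spool_stand [184.8 314.5] 0.98 [ 0.5659 -0.2281  0.    ]
pad [193.8  18.2] 0.76 [0.6031 0.178  0.    ]
thread_cone [60.7 14.2] 0.83 [0.4481 0.1822 0.    ]
thread_cone [ 81.9 367.1] 0.42 [ 0.3911 -0.3283  0.    ]
```

View pics/scene0.png

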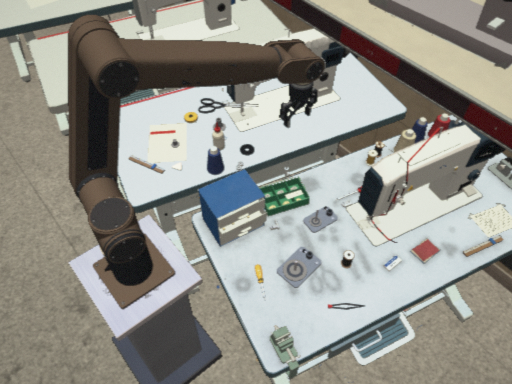

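View pics/side0.png

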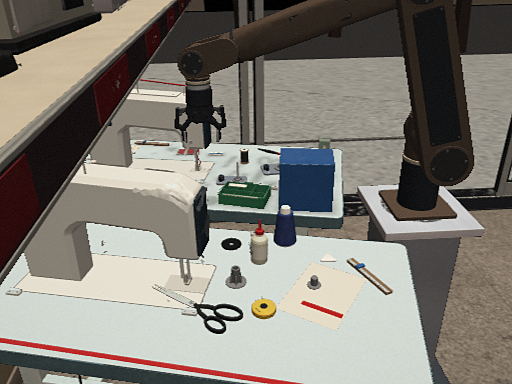

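The scene view shows the left table with cone (215,160), pad (247,149), bottle (218,135) and cap (175,142), and the right table with the stands at (295,268) and (319,218) and the spool at (347,257). The side view shows holder (236,275), cap (314,283), the bottle beside the pad (231,243), and the sewing-machine head at about (195,220).

```bash
python3 - <<'E'
from h import *
s=cap('scene');d=cap('side')
for nm,p in dict(cap=(314,288),holder=(236,285),bottle=(260,261),plate_corner=(213,262),needle=(185,290),swheadlow=(205,257)).items():
    print(nm,[np.round(onz(d,p,z),3) for z in (0,.1,.2)])
for nm,p in dict(needle=(243,118),boxTL=(200,189),boxTR=(262,190),boxBack=(246,172),boxfront=(212,213),plateL=(226,120)).items():
    print(nm,[np.round(onz(s,p,z),3) for z in (0,.1,.15)])
for nm,p in dict(boxtopR=(332,150),boxtopL=(280,150)).items(): print(nm,[np.round(onz(d,p,z),3) for z in (0,.1,.15)])
for nm,a,b in [('boxR',(200,189),(332,150)),('needle',(243,118),(185,290))]: print(nm,tri([s,d],[a,b]))
big=lambda c,x0,y0,x1,y1: cv2.resize(c['frame'][y0:y1,x0:x1],None,fx=4,fy=4,interpolation=cv2.INTER_CUBIC)
a=big(s,150,70,350,220);cv2.imwrite('pics/s_crop.png',a)
for n,k in [('scene','cone_holder'),('scene','pad'),('side','pad'),('side','spool_cap'),('side','thread_cone')]:
    for m in vision.masks_of(n,k): print(n,k,m['point'],m['conf'],m['pixels'].sum())
E
```

```text
cap [array([0.404, 0.392, 0.   ]), array([0.431, 0.516, 0.1  ]), array([0.459, 0.64 , 0.2  ])]
holder [array([0.594, 0.364, 0.   ]), array([0.595, 0.492, 0.1  ]), array([0.596, 0.62 , 0.2  ])]
bottle [array([0.527, 0.268, 0.   ]), array([0.537, 0.409, 0.1  ]), array([0.547, 0.55 , 0.2  ])]
plate_corner [array([0.652, 0.261, 0.   ]), array([0.645, 0.403, 0.1  ]), array([0.638, 0.546, 0.2  ])]
needle [array([0.719, 0.373, 0.   ]), array([0.703, 0.5  , 0.1  ]), array([0.686, 0.626, 0.2  ])]
swheadlow [array([0.674, 0.236, 0.   ]), array([0.664, 0.382, 0.1  ]), array([0.654, 0.527, 0.2  ])]
needle [array([0.701, 0.332, 0.   ]), array([0.635, 0.245, 0.1  ]), array([0.602, 0.202, 0.15 ])]
boxTL [array([0.348, 0.136, 0.   ]), array([0.309, 0.064, 0.1  ]), array([0.29 , 0.029, 0.15 ])]
boxTR [array([ 0.519, -0.01 ,  0.   ]), array([ 0.467, -0.07 ,  0.1  ]), array([ 0.441, -0.1  ,  0.15 ])]
boxBack [array([0.527, 0.094, 0.   ]), array([0.475, 0.026, 0.1  ]), array([ 0.448, -0.008,  0.15 ])]
boxfront [array([0.319, 0.022, 0.   ]), array([ 0.283, -0.041,  0.1  ]), array([ 0.264, -0.072,  0.15 ])]
plateL [array([0.64 , 0.366, 0.   ]), array([0.578, 0.277, 0.1  ]), array([0.548, 0.232, 0.15 ])]
boxtopR [array([ 0.163, -0.503,  0.   ]), array([ 0.224, -0.254,  0.1  ]), array([ 0.254, -0.13 ,  0.15 ])]
boxtopL [array([ 0.38 , -0.526,  0.   ]), array([ 0.411, -0.274,  0.1  ]), array([ 0.426, -0.148,  0.15 ])]
boxR [ 0.27796982 -0.00670743  0.19784583]
needle [ 0.71906713  0.34981901 -0.02033702]
scene cone_holder [222.6, 124.6] 0.4 92
scene pad [212.1, 161.1] 0.63 412
scene pad [249.2, 149.5] 0.48 110
side pad [231.4, 244.0] 0.56 196
side spool_cap [228.7, 181.4] 0.72 171
side spool_cap [313.0, 281.4] 0.42 145
side thread_cone [280.7, 228.5] 0.67 755
```

View pics/s_crop.png

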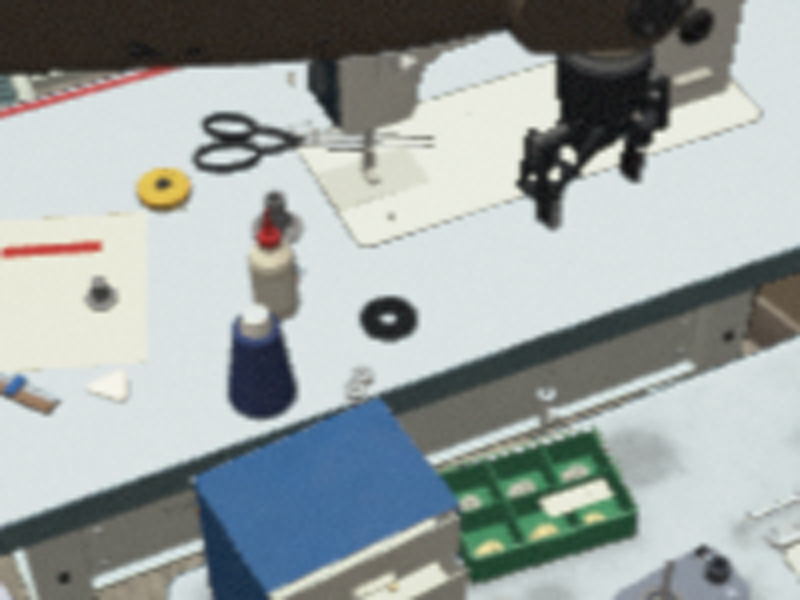

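The crop shows the pad at (388,318), the bottle at (272,270) with the holder just behind it at (278,215), the cap at (100,292), and the machine head at about (370,90). I'm moving to a viewpoint above the left table.

arm_command([
  [[0.11, -0.05, -0.015, 0, 0, 0, 1], [0.11, -0.05, -0.015, 0, 0, 0, 1], [0.11, -0.05, -0.015, 0, 0, 0, 1], [0.11, -0.05, -0.015, 0, 0, 0, 1], [0.11, -0.05, -0.015, 0, 0, 0, 1], [0, 0, 0, 0, 0, 0, 1], [0, 0, 0, 0, 0, 0, 1], [0, 0, 0, 0, 0, 0, 1]],
])

```text
time_s: 2.5
tcp_pos: [0.5753, 0.2192, 0.2611]
tool_rot: [2.222, 2.22, -0.001]
contact_force: [-0.2, -1.0, -0.3]
gripper_width: 0.997
gripper_force: 0.0
```

```bash
cat > look.py <<'E'
from h import *
import sys
def look(cam,names,save):
    o=get_obs();print('tcp',np.round(o['tcp_pos'],4),np.round(o['tool_rot'],3),'F',np.round(o['contact_force'],1),'w',round(o['gripper_width'],3),'t',round(o['time_s'],1))
    c=cap(cam,save)
    for k in names:
        for d in vision.pinpoint(cam,k)[:2]: print(k,'pin',np.round(d['point'],1),round(d['conf'],2),np.round(onz(c,d['point'],0)[:2],4))
        for d in vision.masks_of(cam,k)[:2]:
            ys,xs=np.where(d['pixels']);(cx,cy),(w,h),a=cv2.minAreaRect(np.c_[xs,ys].astype(np.float32))
            print(k,'mask',np.round([cx,cy],1),round(d['conf'],2),'box',xs.min(),xs.max(),ys.min(),ys.max())
    return c
if __name__=='__main__': look(sys.argv[1],sys.argv[3].split(','),sys.argv[2])
E
python3 look.py wrist w1.png pad,cone_holder,thread_cone,spool_cap,oil_bottle
```

```text
tcp [0.5753 0.2192 0.2611] [ 2.222e+00  2.220e+00 -1.000e-03] F [-0.2 -1.  -0.3] w 0.997 t 2.5
pad pin [275.2 190.3] 0.87 [0.6045 0.1811]
pad mask [274. 190.] 0.92 box 255 293 172 208
cone_holder pin [274.6  64. ] 0.82 [0.6008 0.3525]
cone_holder mask [270.   62.5] 0.73 box 250 290 41 84
thread_cone pin [172.5 190.7] 0.66 [0.4534 0.1808]
thread_cone mask [158.7 201.8] 0.87 box 128 191 171 230
spool_cap pin [122.9  38.8] 0.93 [0.4054 0.3826]
```

View pics/w1.png

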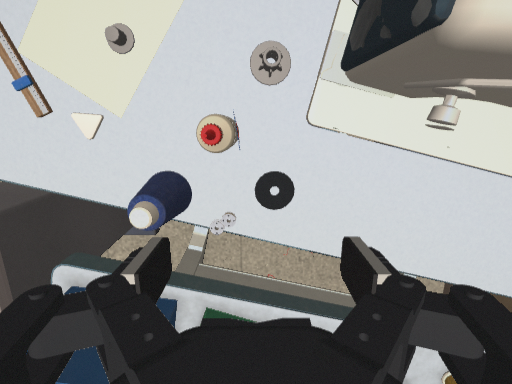

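The wrist view shows the pad centred at (274,190), the holder flange at (270,62), the cone foot at about (172,190), the cap at (120,38) and the bottle at (216,133). The machine head starts right of about (345,70).

```bash
python3 - <<'E'
from h import *
c=cap('wrist');f=c['frame']
for n,p,z in [('pad',(274,190),.006),('holderfl',(270,62.5),.004),('holdertop',(271,58),.044),('cap',(121,39),.0),('bottle',(211,134),.128),('bottleshoulder',(217,133),.08)]: print(n,np.round(onz(c,p,z),4))
print(c['camera_matrix'],rot(c['orientation']),c['position'])
T=np.array(get_obs()['tcp_pos']);print('tcp px',proj(c,T),proj(c,T+[0,0,.0187]))
d=cap('side');print('head',tri([c,d],[(345,70),(207,257)]))
# dark pad moments
g=cv2.cvtColor(f,cv2.COLOR_BGR2GRAY)[160:220,245:305];m=cv2.moments((g<70).astype(np.uint8),True);print('padc',m['m10']/m['m00']+245,m['m01']/m['m00']+160,m['m00'])
E
```

```text
pad [0.6021 0.1838 0.006 ]
holderfl [0.5943 0.3544 0.004 ]
holdertop [0.5935 0.3524 0.044 ]
cap [0.4025 0.3831 0.    ]
bottle [0.5327 0.2704 0.128 ]
bottleshoulder [0.5322 0.2688 0.08  ]
[[284.10589511   0.         255.5256076 ]
 [  0.         284.10589511 193.68880437]
 [  0.           0.           1.        ]] [[ 0.9999978   0.00161307 -0.00134417]
 [-0.00120663  0.96538306  0.26083347]
 [ 0.00171838 -0.26083127  0.96538287]] [0.57475869 0.28612622 0.4049653 ]
tcp px [255.74977167 241.85303423] [255.8453288  258.20859383]
head [0.66744592 0.33593431 0.07026712]
padc 274.16713615023474 190.44037558685446 1065.0
```

arm_command([
  [[-0.018, 0.0135, 0.105, 0, 0, 0, 0.8], [-0.018, 0.0135, 0.105, 0, 0, 0, 0.8], [-0.018, 0.0135, 0.105, 0, 0, 0, 0.8], [-0.018, 0.0135, 0.105, 0, 0, 0, 0.8], [-0.018, 0.0135, 0.105, 0, 0, 0, 0.8], [0, 0, 0.05, 0, 0, 0, 0.8], [0, 0, 0.03, 0, 0, 0, 0.8], [0, 0, 0.02, 0, 0, 0, 0.8]],
])

```text
time_s: 3.95
tcp_pos: [0.6019, 0.1841, 0.0106]
tool_rot: [-2.221, -2.221, 0.001]
contact_force: [-0.1, -0.1, -0.5]
gripper_width: 0.801
gripper_force: 0.0
```

arm_command([
  [[0, 0, 0.005, 0, 0, 0, 0.8], [0, 0, 0.005, 0, 0, 0, 0.8], [0, 0, 0, 0, 0, 0, 0.8], [0, 0, 0, 0, 0, 0, 0.8], [0, 0, 0, 0, 0, 0, 0.8], [0, 0, 0, 0, 0, 0, 0.8], [0, 0, 0, 0, 0, 0, 0.8], [0, 0, 0, 0, 0, 0, 0.8]],
])

```text
time_s: 4.75
tcp_pos: [0.602, 0.184, 0.0074]
tool_rot: [2.221, 2.221, 0.0]
contact_force: [-0.4, -0.7, -0.5]
gripper_width: 0.799
gripper_force: 0.0
```

```bash
python3 look.py wrist w2.png pad
```

```text
tcp [0.602  0.184  0.0074] [2.221 2.221 0.   ] F [-0.4 -0.7 -0.5] w 0.799 t 4.8
pad pin [257.1 239.2] 0.61 [0.6028 0.1824]
pad mask [255.5 241. ] 0.72 box 205 306 193 289
```

View pics/w2.png

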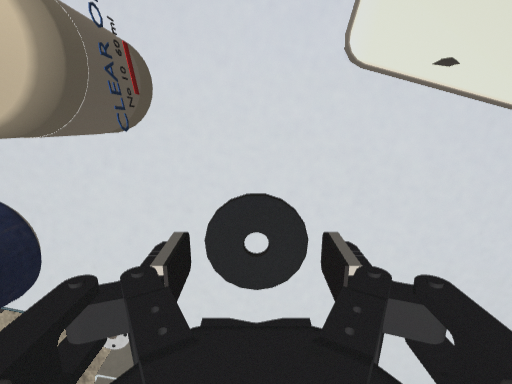

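The pad is centred at (256,241) between the fingertips.

arm_command([
  [[0, 0, 0.01, 0, 0, 0, 0.75], [0, 0, 0.01, 0, 0, 0, 0.75], [0, 0, 0.005, 0, 0, 0, 0.75], [0, 0, 0, 0, 0, 0, 0.75], [0, 0, 0, 0, 0, 0, 0.75], [0, 0, 0, 0, 0, 0, 0.75], [0, 0, 0, 0, 0, 0, 0.75], [0, 0, 0, 0, 0, 0, 0.75]],
])

```text
time_s: 5.7
tcp_pos: [0.6021, 0.1841, -0.0025]
tool_rot: [2.221, 2.221, 0.0]
contact_force: [0.6, 0.3, 0.8]
gripper_width: 0.753
gripper_force: 0.0
```

arm_command([
  [[0, 0, 0.005, 0, 0, 0, 0.75], [0, 0, 0, 0, 0, 0, 0.75], [0, 0, 0, 0, 0, 0, 0.75], [0, 0, 0, 0, 0, 0, 0.75], [0, 0, 0, 0, 0, 0, 0.75], [0, 0, 0, 0, 0, 0, 0.75], [0, 0, 0, 0, 0, 0, 0.75], [0, 0, 0, 0, 0, 0, 0.75]],
])

```text
time_s: 6.5
tcp_pos: [0.602, 0.1841, -0.0047]
tool_rot: [2.221, 2.221, 0.0]
contact_force: [0.5, 0.2, 0.4]
gripper_width: 0.749
gripper_force: 0.0
```

arm_command([
  [[0, 0, 0.006, 0, 0, 0, 0.75], [0, 0, 0, 0, 0, 0, 0.75], [0, 0, 0, 0, 0, 0, 0.75], [0, 0, 0, 0, 0, 0, 0.6], [0, 0, 0, 0, 0, 0, 0.3], [0, 0, 0, 0, 0, 0, 0.3], [0, 0, 0, 0, 0, 0, 0.3], [0, 0, 0, 0, 0, 0, 0.3]],
])

```text
time_s: 7.3
tcp_pos: [0.6038, 0.1844, -0.0037]
tool_rot: [2.22, 2.221, 0.003]
contact_force: [-1.9, 0.2, 12.9]
gripper_width: 0.64
gripper_force: 66.5
```

arm_command([
  [[0, 0, -0.02, 0, 0, 0, 0.3], [0, 0, -0.05, 0, 0, 0, 0.3], [0, 0, -0.1, 0, 0, 0, 0.3], [0, 0, -0.12, 0, 0, 0, 0.3], [0, 0, -0.12, 0, 0, 0, 0.3], [0, 0, -0.09, 0, 0, 0, 0.3], [0, 0, 0, 0, 0, 0, 0.3], [0, 0, 0, 0, 0, 0, 0.3]],
])

```text
time_s: 8.1
tcp_pos: [0.6022, 0.1841, 0.1937]
tool_rot: [2.221, 2.221, 0.002]
contact_force: [-0.5, -0.3, -0.1]
gripper_width: 0.635
gripper_force: 63.2
```

```bash
python3 look.py wrist w3.png pad
```

```text
tcp [0.6022 0.1841 0.1937] [2.221e+00 2.221e+00 2.000e-03] F [-0.5 -0.3 -0.1] w 0.635 t 8.1
pad pin [256.4 250.9] 0.87 [0.6039 0.0822]
pad mask [255.5 250. ] 0.87 box 203 308 199 301
```

View pics/w3.png

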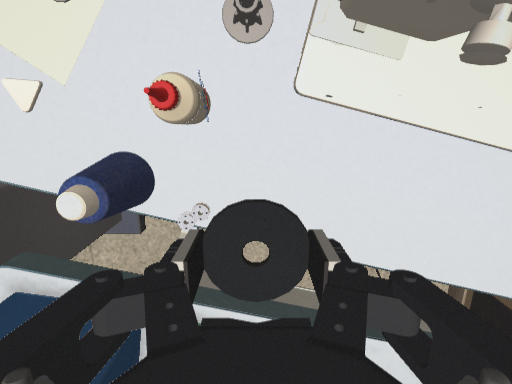

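The pad is held level between the fingers, hole at (256,252). Next, a look at the wide stand.

arm_command([
  [[-0.12, 0, -0.02, 0, 0, 0, 0.3], [-0.12, 0, -0.02, 0, 0, 0, 0.3], [-0.12, 0, -0.02, 0, 0, 0, 0.3], [-0.12, 0, -0.02, 0, 0, 0, 0.3], [-0.12, 0, -0.02, 0, 0, 0, 0.3], [-0.12, 0, -0.02, 0, 0, 0, 0.3], [-0.12, 0, 0, 0, 0, 0, 0.3], [-0.12, 0, 0, 0, 0, 0, 0.3]],
])

```text
time_s: 9.05
tcp_pos: [0.6011, -0.2016, 0.2389]
tool_rot: [-2.22, -2.219, 0.001]
contact_force: [1.6, 1.0, -0.4]
gripper_width: 0.629
gripper_force: 63.2
```

arm_command([
  [[-0.08, -0.085, 0, 0, 0, 0, 0.3], [-0.08, -0.085, 0, 0, 0, 0, 0.3], [-0.08, -0.085, 0, 0, 0, 0, 0.3], [-0.08, -0.085, 0, 0, 0, 0, 0.3], [-0.08, -0.085, 0, 0, 0, 0, 0.3], [-0.08, -0.085, 0, 0, 0, 0, 0.3], [0, 0, 0, 0, 0, 0, 0.3], [0, 0, 0, 0, 0, 0, 0.3]],
])

```text
time_s: 9.85
tcp_pos: [0.3969, -0.392, 0.239]
tool_rot: [-2.222, -2.216, -0.002]
contact_force: [0.2, 0.4, -0.1]
gripper_width: 0.636
gripper_force: 63.3
```

```bash
python3 look.py wrist w4.png cone_stand,spool_stand,thread_spool
```

```text
tcp [ 0.3969 -0.392   0.239 ] [-2.222e+00 -2.216e+00 -2.000e-03] F [ 0.2  0.4 -0.1] w 0.636 t 9.8
cone_stand pin [250.  117.7] 0.71 [ 0.3898 -0.3259]
cone_stand pin [358.1 177.8] 0.65 [ 0.5376 -0.4062]
cone_stand mask [266.8 113.3] 0.72 box 212 319 73 153
cone_stand mask [366.1 185.3] 0.66 box 346 387 167 203
spool_stand pin [395.3  34.4] 0.95 [ 0.5669 -0.2289]
spool_stand mask [419.4  36.6] 0.79 box 368 469 1 71
spool_stand mask [365.8 185.1] 0.2 box 346 386 167 202
thread_spool pin [357.5 176.2] 0.63 [ 0.5366 -0.404 ]
thread_spool mask [366.1 185. ] 0.81 box 346 388 167 203
```

View pics/w4.png

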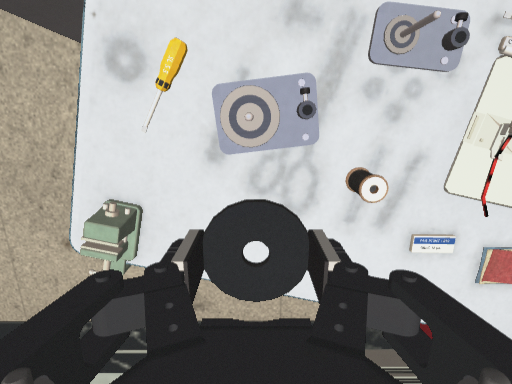

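The wide stand's seat is centred at about (250,116) with the pin tip at (249,117). The narrow stand's seat is at (403,35) with its tip at (437,15), and the spool is at (366,185).

```bash
cat > stands.py <<'E'
from h import *
c=cap('wrist');f=c['frame'];g=cv2.cvtColor(f,cv2.COLOR_BGR2GRAY)
def fit(x0,y0,x1,y1,rmin,rmax):
    b=cv2.resize(g[y0:y1,x0:x1],None,fx=4,fy=4,interpolation=cv2.INTER_CUBIC)
    h=cv2.HoughCircles(b,cv2.HOUGH_GRADIENT_ALT,1.5,20,param1=150,param2=0.7,minRadius=rmin*4,maxRadius=rmax*4)
    return [] if h is None else [((x+.5)/4-.5+x0,(y+.5)/4-.5+y0,r/4) for x,y,r in h[0]]
for x in fit(210,70,325,160,5,40): print('cone',np.round(x,1),np.round(onz(c,x[:2],.012),4))
for x in fit(365,0,470,75,4,26): print('spool',np.round(x,1),np.round(onz(c,x[:2],.011),4))
b=cv2.resize(f[60:170,200:330],(780,660)[:2] and (700,592),interpolation=cv2.INTER_CUBIC);cv2.imwrite('pics/st.png',b)
print('pinTip',onz(c,(249,117),.066),'spooltip',onz(c,(437,15),.08),'spoolTop',onz(c,(373.5,189.5),.055))
b=get_obs()['tcp_pos'];print(b, [onz(c,(256,252.),b[2]+z) for z in (.004,.007,.012)])
E
python3 stands.py
```

```text
cone [247.5 116.1  21.4] [ 0.3888 -0.3238  0.012 ]
cone [247.5 116.1  13.8] [ 0.3888 -0.3238  0.012 ]
cone [305.2 109.8   9.6] [ 0.4615 -0.316   0.012 ]
cone [305.2 109.8   5.3] [ 0.4615 -0.316   0.012 ]
spool [457.2  38.2   9.9] [ 0.6384 -0.2343  0.011 ]
spool [401.8  35.6  14.1] [ 0.5721 -0.2316  0.011 ]
spool [375.5  53.6  10.7] [ 0.5431 -0.2512  0.011 ]
spool [401.8  35.6   9.9] [ 0.5721 -0.2316  0.011 ]
spool [458.4  21.    9.1] [ 0.6364 -0.2161  0.011 ]
spool [457.2  38.2   5.8] [ 0.6384 -0.2343  0.011 ]
spool [401.8  35.6   5.4] [ 0.5721 -0.2316  0.011 ]
pinTip [ 0.39181031 -0.32487941  0.066     ] spooltip [ 0.57111617 -0.23116439  0.08      ] spoolTop [ 0.54021767 -0.40852632  0.055     ]
[ 0.3986938  -0.39126755  0.24086797] [array([ 0.39890155, -0.39509526,  0.24486797]), array([ 0.39888951, -0.39358621,  0.24786797]), array([ 0.39886945, -0.39107113,  0.25286797])]
```

View pics/st.png

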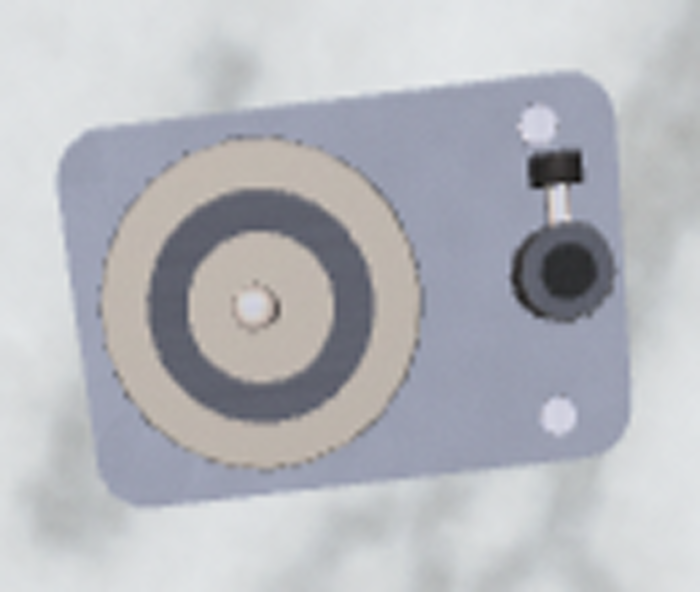

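arm_command([
  [[0.034, -0.0048, 0, 0, 0, 0, 0.3], [0.034, -0.0048, 0.04, 0, 0, 0, 0.3], [0.034, -0.0048, 0.09, 0, 0, 0, 0.3], [0.034, -0.0048, 0.1, 0, 0, 0, 0.3], [0.034, -0.0048, 0.1, 0, 0, 0, 0.3], [0, 0, 0.07, 0, 0, 0, 0.3], [0, 0, 0, 0, 0, 0, 0.3], [0, 0, 0, 0, 0, 0, 0.3]],
])

```text
time_s: 11.05
tcp_pos: [0.3886, -0.3237, 0.0815]
tool_rot: [2.221, 2.222, 0.0]
contact_force: [1.2, 0.1, -0.0]
gripper_width: 0.638
gripper_force: 63.3
```

```bash
python3 - <<'E'
from h import *
o=get_obs();print(o['tcp_pos'],o['tool_rot'])
c=cap('wrist');f=c['frame'][190:320,195:315]
print('tip',proj(c,[.3892,-.324,.066]),'hole',proj(c,np.array(o['tcp_pos'])+[0,-.001,.0095]))
cv2.imwrite('pics/w5.png',cv2.resize(f,None,fx=4,fy=4,interpolation=cv2.INTER_CUBIC))
E
```

```text
[ 0.38864466 -0.32368053  0.08153537] [2.22088566e+00 2.22192695e+00 5.17235120e-05]
tip [256.63328963 231.46032319] hole [255.83239227 251.50622014]
```

View pics/w5.png

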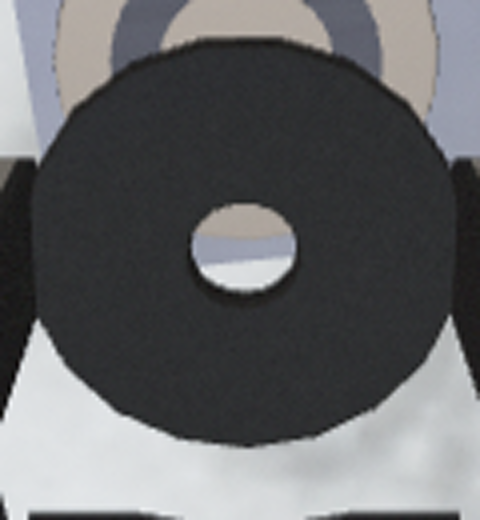

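The pad's hole sits at (255.5,251.5), where predicted over the pin.

arm_command([
  [[0.0015, 0.001, 0.02, 0, 0, 0, 0.3], [0, 0, 0.025, 0, 0, 0, 0.3], [0, 0, 0.025, 0, 0, 0, 0.3], [0, 0, 0.025, 0, 0, 0, 0.3], [0, 0, 0.025, 0, 0, 0, 0.3], [0, 0, 0.025, 0, 0, 0, 0.3], [0, 0, 0.01, 0, 0, 0, 0.3], [0, 0, 0, 0, 0, 0, 0.3]],
])

```text
time_s: 11.9
tcp_pos: [0.3883, -0.3228, 0.0179]
tool_rot: [-2.22, -2.22, -0.0]
contact_force: [-0.3, -0.1, -0.5]
gripper_width: 0.633
gripper_force: 63.3
```

```bash
python3 - <<'E'
from h import *
o=get_obs();print(o['tcp_pos'],o['contact_force'])
c=cap('wrist');f=c['frame'][190:320,195:315]
cv2.imwrite('pics/w6.png',cv2.resize(f,None,fx=4,fy=4,interpolation=cv2.INTER_CUBIC))
E
```

```text
[ 0.38832976 -0.32283156  0.01787483] [-0.28462804 -0.08717141 -0.50875321]
```

View pics/w6.png

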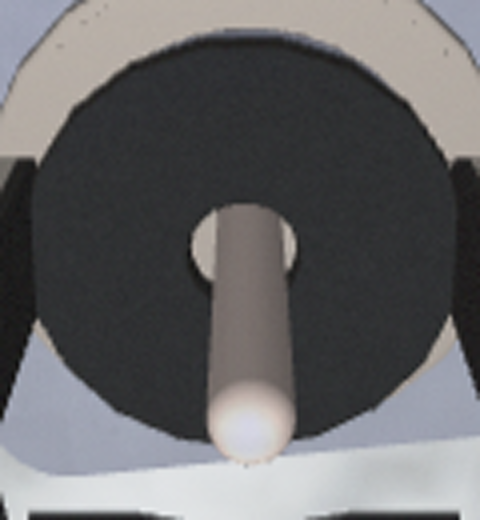

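The pad is threaded on the pin, tip at (250,425), and only slightly off-centre.

arm_command([
  [[0, 0.002, 0.01, 0, 0, 0, 0.3], [0, 0, 0.01, 0, 0, 0, 0.3], [0, 0, 0.005, 0, 0, 0, 0.3], [0, 0, 0.005, 0, 0, 0, 0.3], [0, 0, 0, 0, 0, 0, 0.3], [0, 0, 0, 0, 0, 0, 0.3], [0, 0, 0, 0, 0, 0, 0.3], [0, 0, 0, 0, 0, 0, 0.3]],
])

```text
time_s: 12.75
tcp_pos: [0.3897, -0.3234, 0.0084]
tool_rot: [-2.22, -2.221, -0.0]
contact_force: [-4.3, 2.6, 9.3]
gripper_width: 0.634
gripper_force: 68.7
```

arm_command([
  [[0, 0, -0.004, 0, 0, 0, 0.8], [0, 0, 0, 0, 0, 0, 0.8], [0, 0, 0, 0, 0, 0, 0.8], [0, 0, -0.08, 0, 0, 0, 0.8], [0, 0, -0.12, 0, 0, 0, 0.8], [0, 0, -0.12, 0, 0, 0, 0.8], [0, 0, -0.12, 0, 0, 0, 0.8], [0, 0, -0.12, 0, 0, 0, 0.8]],
])

```text
time_s: 13.55
tcp_pos: [0.3893, -0.323, 0.2341]
tool_rot: [-2.221, -2.221, -0.0]
contact_force: [-0.2, -1.4, 0.2]
gripper_width: 0.798
gripper_force: 0.0
```

```bash
python3 - <<'E'
from h import *
o=get_obs();print(o['tcp_pos'],o['contact_force'])
c=cap('wrist');f=c['frame'][130:350,156:356]
print(proj(c,[.3892,-.324,.018]))
cv2.imwrite('pics/w7.png',cv2.resize(f,None,fx=2.7,fy=2.7,interpolation=cv2.INTER_CUBIC))
E
```

```text
[ 0.38928289 -0.32300054  0.23412154] [-0.23363224 -1.41369445  0.22096035]
[255.29424195 171.21823902]
```

View pics/w7.png

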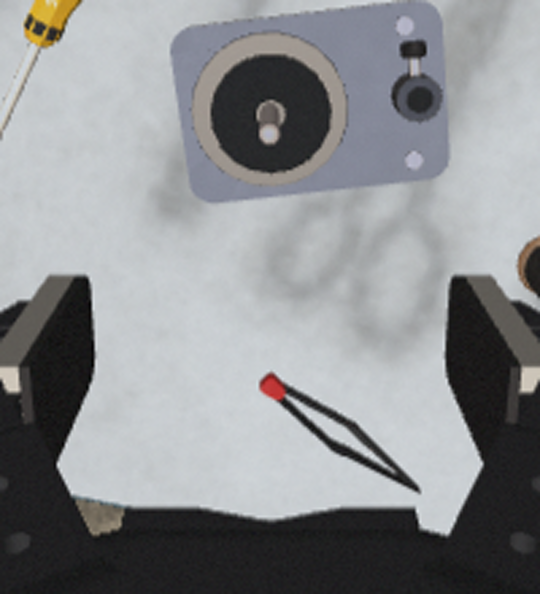

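The pad lies flat and centred on the seat at (270,112). Next, the holder.

arm_command([
  [[0.05, 0.102, 0, 0, 0, 0, 0.5], [0.05, 0.102, 0, 0, 0, 0, 0.5], [0.05, 0.102, 0, 0, 0, 0, 0.5], [0.05, 0.102, 0, 0, 0, 0, 0.5], [0.05, 0.102, 0, 0, 0, 0, 0.5], [0.12, 0, 0, 0, 0, 0, 0.5], [0.12, 0, 0, 0, 0, 0, 0.5], [0.12, 0, 0, 0, 0, 0, 0.5]],
])

```text
time_s: 14.4
tcp_pos: [0.5936, -0.0776, 0.2311]
tool_rot: [-2.221, -2.22, 0.001]
contact_force: [1.4, 0.6, -0.2]
gripper_width: 0.5
gripper_force: 0.0
```

arm_command([
  [[0.12, 0, 0, 0, 0, 0, 0.5], [0.12, 0, 0, 0, 0, 0, 0.5], [0.12, 0, 0, 0, 0, 0, 0.5], [0.12, 0, 0, 0, 0, 0, 0.5], [0.12, 0, 0, 0, 0, 0, 0.5], [0.12, 0, 0, 0, 0, 0, 0.5], [0.12, 0, 0, 0, 0, 0, 0.5], [0, 0, 0, 0, 0, 0, 0.5]],
])

```text
time_s: 15.2
tcp_pos: [0.5924, 0.262, 0.2315]
tool_rot: [-2.213, -2.227, -0.001]
contact_force: [1.2, -0.1, 0.3]
gripper_width: 0.503
gripper_force: 0.0
```

```bash
cat > circ.py <<'E'
from h import *
import sys
def circles(cam,box,rmin,rmax,zs,p2=.7,c=None):
    c=c or cap(cam);g=cv2.cvtColor(c['frame'],cv2.COLOR_BGR2GRAY);x0,y0,x1,y1=box
    b=cv2.resize(g[y0:y1,x0:x1],None,fx=4,fy=4,interpolation=cv2.INTER_CUBIC)
    h=cv2.HoughCircles(b,cv2.HOUGH_GRADIENT_ALT,1.5,4,param1=120,param2=p2,minRadius=int(rmin*4),maxRadius=int(rmax*4))
    for x,y,r in ([] if h is None else h[0][:8]):
        p=((x+.5)/4-.5+x0,(y+.5)/4-.5+y0);print(np.round(p,1),round(r/4,1),[np.round(onz(c,p,z)[:2],4).tolist() for z in zs])
    return c
E
python3 - <<'E'
from circ import *
from look import look
c=look('wrist',['cone_holder','oil_bottle'],'h1.png')
q=proj(c,[.594,.354,.01]).astype(int);print(q)
circles('wrist',(q[0]-50,max(0,q[1]-50),q[0]+50,q[1]+50),6,40,(.004,.044),.5,c)
E
```

```text
tcp [0.5924 0.262  0.2315] [-2.213e+00 -2.227e+00 -1.000e-03] F [ 1.2 -0.1  0.3] w 0.503 t 15.2
cone_holder pin [257.9  97.5] 0.95 [0.595  0.3522]
oil_bottle pin [210.6 165.5] 0.88 [0.5326 0.2659]
oil_bottle mask [201.6 172.2] 0.81 box 178 223 150 194
[257  95]
[257.2  96.8] 21.9 [[0.5941, 0.3529], [0.5939, 0.3502]]
[259.1 102.8] 16.2 [[0.5965, 0.3458], [0.596, 0.3439]]
[257.6  93.8] 9.9 [[0.5946, 0.3564], [0.5943, 0.3533]]
[261.   89.2] 15.7 [[0.5987, 0.3617], [0.5979, 0.358]]
[258.4  95.2] 8.1 [[0.5955, 0.3546], [0.5951, 0.3518]]
[254.2  89.6] 16.7 [[0.5904, 0.3612], [0.5905, 0.3576]]
[265.5  98.6] 14.3 [[0.6044, 0.3507], [0.603, 0.3483]]
[249.4  96. ] 14.8 [[0.5844, 0.3537], [0.5852, 0.3509]]
```

arm_command([
  [[0.075, 0.001, 0, 0, 0, 0, 0.5], [0.075, 0.001, 0, 0, 0, 0, 0.5], [0.075, 0.001, 0.03, 0, 0, 0, 0.5], [0, 0, 0.1, 0, 0, 0, 0.5], [0, 0, 0.11, 0, 0, 0, 0.5], [0, 0, 0.11, 0, 0, 0, 0.5], [0, 0, 0.08, 0, 0, 0, 0.5], [0, 0, 0, 0, 0, 0, 0.5]],
])

```text
time_s: 16.25
tcp_pos: [0.591, 0.3432, 0.0536]
tool_rot: [-2.221, -2.215, 0.018]
contact_force: [-1.3, -0.6, -0.7]
gripper_width: 0.497
gripper_force: 0.0
```

```bash
python3 - <<'E'
from circ import *
o=get_obs();print(o['tcp_pos'],o['contact_force'])
T=np.array(o['tcp_pos']);c=cap('wrist','h2.png');print(proj(c,[T[0],T[1],.044]),proj(c,[.594,.353,.044]))
circles('wrist',(180,150,340,340),12,60,(.004,.044),.6,c)
E
```

```text
[0.59103359 0.34317308 0.05361864] [-1.28842802 -0.55538632 -0.73538877]
[255.94437729 234.87025939] [261.07608117 218.98493857]
[261. 198.] 36.9 [[0.5943, 0.3538], [0.5939, 0.3655]]
[265.9 195.8] 33.3 [[0.5977, 0.3555], [0.5967, 0.3668]]
[268.9 210.4] 23.2 [[0.6, 0.3446], [0.5984, 0.3582]]
[262.5 219.4] 17.5 [[0.5954, 0.3378], [0.5948, 0.3528]]
[254.2 209.6] 24.0 [[0.5895, 0.3452], [0.5901, 0.3586]]
[256.5 217.1] 17.6 [[0.5911, 0.3395], [0.5914, 0.3541]]
[261.4 215.2] 14.6 [[0.5946, 0.3409], [0.5942, 0.3553]]
[258.4 214.5] 13.7 [[0.5924, 0.3415], [0.5925, 0.3557]]
```

```bash
cat > go.py <<'E'
from h import *
import sys
# go.py x y z [yaw]: tool-frame delta in shares; yaw 0 = tool x along world +y
x,y,z=map(float,sys.argv[1:4]);yaw=float(sys.argv[4]) if len(sys.argv)>4 else 0
o=get_obs();Rt=rot(o['tool_rot']);Rg=R.from_euler('z',yaw,degrees=True).as_matrix()@np.array([[0,1,0],[1,0,0],[0,0,-1.]])
d=Rt.T@(np.array([x,y,z])-o['tcp_pos'])/.4;r=R.from_matrix(Rt.T@Rg).as_rotvec()/(np.pi/2)
print('tcp',np.round(o['tcp_pos'],4),'shift',np.round(d,4),'turn',np.round(r,4),'F',np.round(o['contact_force'],1),'qv',np.abs(o['qvel']).max().round(3),'t',o['time_s'])
E
python3 go.py .5943 .3533 .06; python3 -c "
from h import *
c=cap('wrist')"; python3 go.py .5943 .3533 .016
```

```text
tcp [0.5934 0.3444 0.0576] shift [ 0.0224  0.0023 -0.0062] turn [-0.0038  0.0016 -0.0014] F [ 1.1 -0.3  0.2] qv 0.071 t 16.3
tcp [0.5953 0.3455 0.0607] shift [ 0.0196 -0.0025  0.1117] turn [-0.0003  0.0002 -0.0011] F [0.3 0.6 0.5] qv 0.051 t 16.35
```

arm_command([
  [[0.01, -0.001, 0, 0, 0, 0, 0.5], [0.009, -0.001, 0, 0, 0, 0, 0.5], [0, 0, 0, 0, 0, 0, 0.5], [0, 0, 0.03, 0, 0, 0, 0.5], [0, 0, 0.04, 0, 0, 0, 0.5], [0, 0, 0.035, 0, 0, 0, 0.5], [0, 0, 0, 0, 0, 0, 0.5], [0, 0, 0, 0, 0, 0, 0.5]],
])

```text
time_s: 17.15
tcp_pos: [0.5931, 0.3539, 0.0168]
tool_rot: [-2.221, -2.221, 0.004]
contact_force: [-0.1, 0.1, -0.4]
gripper_width: 0.503
gripper_force: 0.0
```

```bash
python3 go.py .5943 .3533 .016
```

```text
tcp [0.5931 0.3539 0.0168] shift [-0.0014  0.003   0.0021] turn [-0.0016  0.0007  0.    ] F [-0.1  0.1 -0.4] qv 0.023 t 17.15
```

arm_command([
  [[0, 0.002, 0, 0, 0, 0, 0.1], [0, 0, 0, 0, 0, 0, 0.1], [0, 0, 0, 0, 0, 0, 0.1], [0, 0, 0, 0, 0, 0, 0.1], [0, 0, 0, 0, 0, 0, 0.1], [0, 0, 0, 0, 0, 0, 0.1], [0, 0, -0.05, 0, 0, 0, 0.1], [0, 0, -0.1, 0, 0, 0, 0.1]],
])

```text
time_s: 17.95
tcp_pos: [0.5913, 0.3527, 0.0739]
tool_rot: [-2.219, -2.218, 0.015]
contact_force: [0.0, 0.3, -0.5]
gripper_width: 0.262
gripper_force: 58.3
```

arm_command([
  [[0, 0, -0.11, 0, 0, 0, 0.1], [0, 0, -0.11, 0, 0, 0, 0.1], [0, 0, -0.11, 0, 0, 0, 0.1], [0, 0, -0.06, 0, 0, 0, 0.1], [-0.05, 0, 0, 0, 0, 0, 0.1], [-0.1, 0, 0, 0, 0, 0, 0.1], [-0.12, 0, 0, 0, 0, 0, 0.1], [-0.12, 0, 0, 0, 0, 0, 0.1]],
])

```text
time_s: 18.75
tcp_pos: [0.593, 0.1958, 0.2316]
tool_rot: [-2.219, -2.221, 0.006]
contact_force: [0.6, -0.5, 0.1]
gripper_width: 0.26
gripper_force: 58.3
```

```bash
python3 - <<'E'
from look import *
c=look('wrist',['cone_holder'],'h3.png')
E
python3 go.py .58 -.28 .24
```

```text
tcp [0.593  0.1958 0.2316] [-2.219 -2.221  0.006] F [ 0.6 -0.5  0.1] w 0.26 t 18.8
cone_holder pin [257.5 229.9] 0.65 [0.595  0.1072]
cone_holder mask [251.3 234.5] 0.73 box 213 299 190 286
tcp [0.5936 0.1944 0.2318] shift [-1.1863 -0.0285 -0.0189] turn [-0.0029  0.0007 -0.0031] F [ 0.1 -1.1 -0.5] qv 0.054 t 18.9
```

arm_command([
  [[-0.12, 0, -0.01, 0, 0, 0, 0.1], [-0.12, 0, -0.01, 0, 0, 0, 0.1], [-0.12, 0, 0, 0, 0, 0, 0.1], [-0.12, 0, 0, 0, 0, 0, 0.1], [-0.12, 0, 0, 0, 0, 0, 0.1], [-0.12, 0, 0, 0, 0, 0, 0.1], [-0.12, 0, 0, 0, 0, 0, 0.1], [-0.12, 0, 0, 0, 0, 0, 0.1]],
])

```text
time_s: 19.7
tcp_pos: [0.5939, -0.1867, 0.2406]
tool_rot: [-2.218, -2.221, 0.001]
contact_force: [0.7, -0.2, -0.3]
gripper_width: 0.26
gripper_force: 58.3
```

arm_command([
  [[-0.065, -0.085, 0, 0, 0, 0, 0.1], [-0.065, -0.085, 0, 0, 0, 0, 0.1], [-0.065, -0.085, 0, 0, 0, 0, 0.1], [-0.065, -0.085, 0, 0, 0, 0, 0.1], [-0.065, -0.085, 0, 0, 0, 0, 0.1], [-0.02, -0.085, 0, 0, 0, 0, 0.1], [0, 0, 0, 0, 0, 0, 0.1], [0, 0, 0, 0, 0, 0, 0.1]],
])

```text
time_s: 20.5
tcp_pos: [0.3903, -0.3233, 0.2413]
tool_rot: [-2.221, -2.219, -0.001]
contact_force: [1.4, -0.2, -0.3]
gripper_width: 0.254
gripper_force: 58.4
```

```bash
python3 - <<'E'
from look import *
from circ import circles
c=look('wrist',['cone_holder'],'h4.png')
c=cap('wrist','h4.png');T=np.array(get_obs()['tcp_pos']);print('rel',onz(c,(256,234),T[2]-.014)-T)
for z in (-.016,-.012,.028): print(z,proj(c,T+[0,0,z]))
circles('wrist',(190,170,330,320),8,60,(T[2]-.012,T[2]+.028),.5,c)
E
python3 go.py .3892 -.324 .11
```

```text
tcp [ 0.3903 -0.3233  0.2413] [-2.221e+00 -2.219e+00 -1.000e-03] F [ 1.4 -0.2 -0.3] w 0.254 t 20.5
cone_holder pin [258.2 229.3] 0.95 [ 0.3941 -0.4141]
cone_holder pin [394.2  94.2] 0.51 [ 0.5686 -0.2287]
cone_holder mask [250.9 234.2] 0.69 box 211 299 189 287
cone_holder mask [415.8  97.5] 0.36 box 367 463 66 128
rel [ 8.46938741e-05 -1.17796246e-03 -1.40000000e-02]
-0.016 [255.8513641  230.86916547]
-0.012 [255.86933173 233.49123638]
0.028 [256.10825562 268.35812493]
[255.6 235.6] 44.9 [[0.3915, -0.3245], [0.3914, -0.3071]]
[255.6 253.6] 33.7 [[0.3915, -0.3361], [0.3914, -0.3158]]
[258.6 276.1] 29.2 [[0.3934, -0.3513], [0.3928, -0.3271]]
[260.9 279.5] 32.6 [[0.3948, -0.3537], [0.3938, -0.3288]]
[258.6 260. ] 27.8 [[0.3933, -0.3404], [0.3928, -0.3189]]
[257.5 272.4] 25.5 [[0.3927, -0.3488], [0.3923, -0.3251]]
[254.9 265.2] 22.2 [[0.3911, -0.3439], [0.3911, -0.3215]]
[258.6 266.8] 19.2 [[0.3933, -0.3449], [0.3928, -0.3223]]
tcp [ 0.3916 -0.3231  0.2421] shift [-0.0024 -0.006   0.3303] turn [-0.0001 -0.0004  0.0011] F [-0.9  0.4  0.1] qv 0.004 t 20.7
```

```bash
python3 - <<'E'
import cv2
f=cv2.imread('pics/h4.png');cv2.imwrite('pics/h4c.png',cv2.resize(f[90:330,150:362],None,fx=2.4,fy=2.4,interpolation=cv2.INTER_CUBIC))
E
```

```text
(no output)
```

View pics/h4c.png

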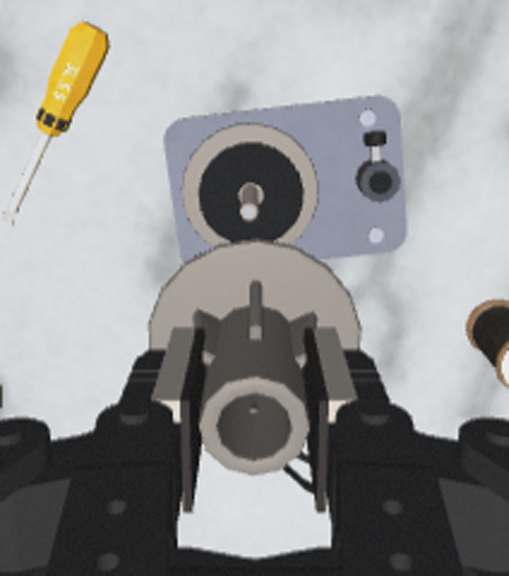

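The holder hangs upright: flange centre at about (254,345), neck at (255,427) in the crop. The pad is seated below it at (250,195).

arm_command([
  [[0, -0.006, 0.04, 0, 0, 0, 0.1], [0, 0, 0.1, 0, 0, 0, 0.1], [0, 0, 0.1, 0, 0, 0, 0.1], [0, 0, 0.09, 0, 0, 0, 0.1], [0, 0, 0.025, 0, 0, 0, 0.1], [0, 0, 0, 0, 0, 0, 0.1], [0, 0, 0, 0, 0, 0, 0.1], [0, 0, 0, 0, 0, 0, 0.1]],
])

```text
time_s: 21.5
tcp_pos: [0.3898, -0.3252, 0.1031]
tool_rot: [2.218, 2.219, -0.001]
contact_force: [0.2, 0.3, 0.0]
gripper_width: 0.258
gripper_force: 58.4
```

```bash
python3 go.py .3892 -.3233 .036
```

```text
tcp [ 0.3898 -0.3252  0.1031] shift [ 0.0053 -0.0019  0.1676] turn [0.0019 0.0023 0.0003] F [0.2 0.3 0. ] qv 0.005 t 21.5
```

arm_command([
  [[0.003, -0.001, 0.015, 0, 0, 0, 0.1], [0, 0, 0.02, 0, 0, 0, 0.1], [0, 0, 0.025, 0, 0, 0, 0.1], [0, 0, 0.025, 0, 0, 0, 0.1], [0, 0, 0.025, 0, 0, 0, 0.1], [0, 0, 0.025, 0, 0, 0, 0.1], [0, 0, 0.015, 0, 0, 0, 0.1], [0, 0, 0, 0, 0, 0, 0.1]],
])

```text
time_s: 22.3
tcp_pos: [0.3878, -0.3222, 0.0393]
tool_rot: [-2.221, -2.22, -0.0]
contact_force: [0.2, -0.6, -0.2]
gripper_width: 0.258
gripper_force: 58.3
```

arm_command([
  [[0, 0, 0.008, 0, 0, 0, 0.1], [0, 0, 0.008, 0, 0, 0, 0.1], [0, 0, 0, 0, 0, 0, 0.1], [0, 0, 0, 0, 0, 0, 0.1], [0, 0, 0, 0, 0, 0, 0.1], [0, 0, 0, 0, 0, 0, 0.1], [0, 0, 0, 0, 0, 0, 0.1], [0, 0, 0, 0, 0, 0, 0.1]],
])

```text
time_s: 23.1
tcp_pos: [0.3882, -0.3229, 0.037]
tool_rot: [-2.22, -2.221, 0.0]
contact_force: [-5.0, 5.5, 16.4]
gripper_width: 0.259
gripper_force: 61.2
```

arm_command([
  [[0, 0, -0.006, 0, 0, 0, 0.45], [0, 0, 0, 0, 0, 0, 0.45], [0, 0, 0, 0, 0, 0, 0.45], [0, 0, 0, 0, 0, 0, 0.45], [0, 0, -0.1, 0, 0, 0, 0.45], [0, 0, -0.12, 0, 0, 0, 0.6], [0, 0, -0.12, 0, 0, 0, 0.8], [0, 0, -0.12, 0, 0, 0, 0.8]],
])

```text
time_s: 23.9
tcp_pos: [0.3876, -0.3222, 0.2218]
tool_rot: [-2.221, -2.221, -0.0]
contact_force: [1.4, -0.7, 0.1]
gripper_width: 0.8
gripper_force: 0.0
```

arm_command([
  [[-0.06, 0, 0, 0, 0, 0, 0.9], [-0.06, 0, 0, 0, 0, 0, 0.9], [0, 0, 0, 0, 0, 0, 0.9], [0, 0, 0, 0, 0, 0, 0.9], [0, 0, 0, 0, 0, 0, 0.9], [0, 0, 0, 0, 0, 0, 0.9], [0, 0, 0, 0, 0, 0, 0.9], [0, 0, 0, 0, 0, 0, 0.9]],
])

```text
time_s: 24.7
tcp_pos: [0.3881, -0.3701, 0.2205]
tool_rot: [-2.221, -2.222, -0.0]
contact_force: [0.3, 0.2, -0.8]
gripper_width: 0.899
gripper_force: 0.0
```

```bash
python3 - <<'E'
from look import *
from circ import circles
c=look('wrist',['cone_holder','cone_stand'],'k1.png')
for z in (.012,.022,.062,.066): print(z,proj(c,[.3892,-.324,z]))
q=proj(c,[.3892,-.324,.03]).astype(int)
circles('wrist',(q[0]-50,q[1]-50,q[0]+50,q[1]+50),4,45,(.012,.022,.062),.6,c)
E
```

```text
tcp [ 0.3881 -0.3701  0.2205] [-2.221 -2.222 -0.   ] F [ 0.3  0.2 -0.8] w 0.899 t 24.7
cone_holder pin [255.9 134.9] 0.57 [ 0.3888 -0.3256]
cone_holder mask [256.  134.5] 0.64 box 233 279 111 157
cone_stand pin [258.2 132.9] 0.89 [ 0.3917 -0.3232]
cone_stand mask [273.4 130.8] 0.93 box 216 327 90 172
0.012 [256.27544286 134.12005124]
0.022 [256.31148585 134.61341423]
0.062 [256.47909448 136.90767154]
0.066 [256.49828463 137.17034981]
[255.9 135.6] 24.1 [[0.3887, -0.3258], [0.3887, -0.3252], [0.3886, -0.3227]]
[248.4 139. ] 31.5 [[0.3796, -0.3298], [0.3798, -0.3291], [0.3807, -0.3261]]
[248.4 126.2] 31.1 [[0.3797, -0.3147], [0.3799, -0.3144], [0.3808, -0.3132]]
[258.1 127.8] 30.3 [[0.3914, -0.3165], [0.3913, -0.3161], [0.3909, -0.3147]]
[259.2 141.6] 30.1 [[0.3928, -0.333], [0.3927, -0.3322], [0.3921, -0.3289]]
[254.  147.2] 33.9 [[0.3864, -0.3398], [0.3864, -0.3388], [0.3866, -0.3347]]
[258.1 127.8] 26.4 [[0.3914, -0.3165], [0.3913, -0.3161], [0.3909, -0.3147]]
[264.1 136.8] 29.7 [[0.3988, -0.3271], [0.3984, -0.3265], [0.3972, -0.3238]]
```

```bash
python3 - <<'E'
from h import *
c=cap('wrist');s=cap('side');t=cap('scene')
a=cv2.resize(c['frame'][80:190,205:335],(390,330),interpolation=cv2.INTER_CUBIC)
def cr(c,k=30):
    q=proj(c,[.3892,-.324,.03]).astype(int);print(q);return cv2.resize(c['frame'][q[1]-k:q[1]+k,q[0]-k:q[0]+k],(330,330),interpolation=cv2.INTER_CUBIC)
cv2.imwrite('pics/m1.png',np.vstack([np.hstack([a,cr(t)])]) if 0 else np.hstack([cv2.resize(a,(300,254)),cv2.resize(cr(s,25),(254,254)),cv2.resize(cr(t,25),(246,254))]))
for z in (.018,.022,.062,.066): print(z,proj(s,[.3892,-.324,z]),proj(t,[.3892,-.324,z]))
E
```

```text
[283 162]
[294 265]
0.018 [283.83198086 165.08614694] [294.62587222 267.74564808]
0.022 [283.8465718  164.11901158] [294.715339   267.12122621]
0.062 [283.99415687 154.33658383] [295.63209331 260.72285711]
0.066 [284.00908505 153.34709432] [295.72603702 260.06718908]
```

View pics/m1.png

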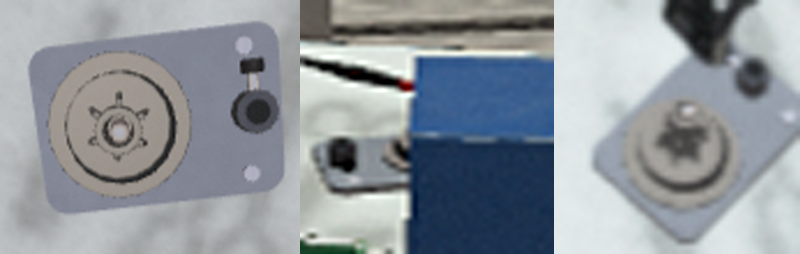

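The holder sits flat and centred on the stand, with the pin tip in its bore at (120,130). Next, the cone.

arm_command([
  [[0.04, 0.105, -0.02, 0, 0, 0, 0.8], [0.04, 0.105, -0.02, 0, 0, 0, 0.8], [0.04, 0.105, -0.02, 0, 0, 0, 0.8], [0.04, 0.105, 0, 0, 0, 0, 0.8], [0.04, 0.105, 0, 0, 0, 0, 0.8], [0.12, 0, 0, 0, 0, 0, 0.8], [0.12, 0, 0, 0, 0, 0, 0.8], [0.12, 0, 0, 0, 0, 0, 0.8]],
])

```text
time_s: 25.9
tcp_pos: [0.5982, -0.1449, 0.2437]
tool_rot: [-2.221, -2.22, 0.0]
contact_force: [1.0, 0.3, -0.5]
gripper_width: 0.802
gripper_force: 0.0
```

arm_command([
  [[0.12, 0, 0, 0, 0, 0, 0.8], [0.12, 0, 0, 0, 0, 0, 0.8], [0.12, 0, 0, 0, 0, 0, 0.8], [0.1, -0.06, 0, 0, 0, 0, 0.8], [0.07, -0.08, 0, 0, 0, 0, 0.8], [0.06, -0.1, 0, 0, 0, 0, 0.8], [0, -0.11, 0, 0, 0, 0, 0.8], [0, 0, 0, 0, 0, 0, 0.8]],
])

```text
time_s: 26.7
tcp_pos: [0.4529, 0.0907, 0.2426]
tool_rot: [-2.216, -2.222, 0.005]
contact_force: [0.0, 0.4, -0.4]
gripper_width: 0.803
gripper_force: 0.0
```

```bash
python3 - <<'E'
from h import *
from circ import circles
vision.capture('wrist')
from look import look
c=look('wrist',['thread_cone'],'c1.png')
for P in ([.448,.182,0],[.448,.182,.114]): print(proj(c,P))
circles('wrist',(180,30,340,230),8,50,(0,.092,.114),.6,c)
# navy mask
f=c['frame'].astype(int);m=((f[...,0]-f[...,2]>25)&(f.max(2)<130)).astype(np.uint8);m[240:]=0
n,l,st,ce=cv2.connectedComponentsWithStats(m);i=1+st[1:,4].argmax();print('navy',st[i],ce[i])
E
python3 go.py .447 .182 .24
```

```text
tcp [0.4557 0.0901 0.2439] [-2.220e+00 -2.223e+00  1.000e-03] F [-0.5 -0.9  0.8] w 0.792 t 26.8
thread_cone pin [250.4  95.7] 0.84 [0.4493 0.1828]
thread_cone mask [251.  96.] 0.94 box 225 277 68 124
[249.43566917  96.38626881]
[247.00322296  87.60873627]
[249.8  98.6] 26.8 [[0.4484, 0.1792], [0.45, 0.1738], [0.4504, 0.1725]]
[248.2  92.2] 24.3 [[0.4465, 0.1871], [0.4486, 0.1798], [0.4491, 0.178]]
[248.2  92.2] 15.7 [[0.4465, 0.1871], [0.4486, 0.1798], [0.4491, 0.178]]
[253.9  97.1] 23.3 [[0.4537, 0.1811], [0.4541, 0.1752], [0.4542, 0.1738]]
[244.9 101.6] 21.4 [[0.442, 0.1755], [0.4452, 0.171], [0.446, 0.1699]]
[252.4  95.6] 19.5 [[0.4518, 0.1829], [0.4526, 0.1766], [0.4529, 0.1751]]
[241.5  87.8] 22.0 [[0.4379, 0.1925], [0.442, 0.1839], [0.443, 0.1819]]
[246.8  99.8] 23.7 [[0.4445, 0.1779], [0.4471, 0.1728], [0.4477, 0.1715]]
navy [  99  213  151   27 2364] [169.86040609 229.74957699]
tcp [0.4592 0.0891 0.2453] shift [ 0.2321 -0.0306  0.0133] turn [ 0.0012  0.0001 -0.0003] F [-0.4 -0.3 -0.6] qv 0.019 t 26.9
```

arm_command([
  [[0.075, -0.009, 0, 0, 0, 0, 0.9], [0.075, -0.009, 0, 0, 0, 0, 0.9], [0.075, -0.009, 0, 0, 0, 0, 0.9], [0, 0, 0.05, 0, 0, 0, 0.9], [0, 0, 0.1, 0, 0, 0, 0.9], [0, 0, 0.1, 0, 0, 0, 0.9], [0, 0, 0, 0, 0, 0, 0.9], [0, 0, 0, 0, 0, 0, 0.9]],
])

```text
time_s: 27.7
tcp_pos: [0.4481, 0.1792, 0.1447]
tool_rot: [-2.222, -2.22, 0.002]
contact_force: [0.5, -0.0, -0.2]
gripper_width: 0.904
gripper_force: 0.0
```

```bash
python3 go.py .4485 .1797 .056
```

```text
tcp [0.4481 0.1792 0.1447] shift [0.0013 0.0012 0.2216] turn [-0.0008  0.0001 -0.0005] F [ 0.5 -0.  -0.2] qv 0.042 t 27.7
```

arm_command([
  [[0.001, 0.001, 0.05, 0, 0, 0, 0.9], [0, 0, 0.08, 0, 0, 0, 0.9], [0, 0, 0.07, 0, 0, 0, 0.9], [0, 0, 0.02, 0, 0, 0, 0.9], [0, 0, 0, 0, 0, 0, 0.9], [0, 0, 0, 0, 0, 0, 0.5], [0, 0, 0, 0, 0, 0, 0.3], [0, 0, 0, 0, 0, 0, 0.3]],
])

```text
time_s: 28.5
tcp_pos: [0.4498, 0.1802, 0.0596]
tool_rot: [2.219, 2.22, 0.006]
contact_force: [-1.1, 0.2, 7.1]
gripper_width: 0.532
gripper_force: 60.2
```

arm_command([
  [[0, 0, 0, 0, 0, 0, 0.3], [0, 0, 0, 0, 0, 0, 0.3], [0, 0, 0, 0, 0, 0, 0.3], [0, 0, -0.02, 0, 0, 0, 0.3], [0, 0, -0.05, 0, 0, 0, 0.3], [0, 0, -0.08, 0, 0, 0, 0.3], [0, 0, -0.1, 0, 0, 0, 0.3], [0, 0, 0, 0, 0, 0, 0.3]],
])

```text
time_s: 29.3
tcp_pos: [0.4517, 0.1807, 0.1638]
tool_rot: [2.216, 2.216, 0.017]
contact_force: [1.3, 0.6, -1.2]
gripper_width: 0.523
gripper_force: 61.2
```

arm_command([
  [[0, 0.03, -0.07, 0, 0, 0, 0.3], [0, 0.06, -0.07, 0, 0, 0, 0.3], [-0.02, 0.08, -0.07, 0, 0, 0, 0.3], [-0.04, 0.08, -0.06, 0, 0, 0, 0.3], [-0.06, 0.08, -0.03, 0, 0, 0, 0.3], [-0.1, 0.02, 0, 0, 0, 0, 0.3], [-0.12, 0, 0, 0, 0, 0, 0.3], [-0.12, 0, 0, 0, 0, 0, 0.3]],
])

```text
time_s: 30.1
tcp_pos: [0.5874, -0.0055, 0.2761]
tool_rot: [-2.22, -2.222, 0.001]
contact_force: [-0.6, -0.7, -0.7]
gripper_width: 0.525
gripper_force: 61.4
```

arm_command([
  [[-0.12, 0, 0, 0, 0, 0, 0.3], [-0.12, 0, 0, 0, 0, 0, 0.3], [-0.12, 0, 0, 0, 0, 0, 0.3], [-0.1, -0.04, 0, 0, 0, 0, 0.3], [-0.09, -0.08, 0, 0, 0, 0, 0.3], [-0.08, -0.09, 0, 0, 0, 0, 0.3], [-0.06, -0.1, 0, 0, 0, 0, 0.3], [-0.05, -0.1, 0, 0, 0, 0, 0.3]],
])

```text
time_s: 30.9
tcp_pos: [0.4217, -0.3011, 0.2761]
tool_rot: [-2.221, -2.221, 0.0]
contact_force: [0.3, 0.3, -0.4]
gripper_width: 0.529
gripper_force: 61.4
```

```bash
python3 -c "
from h import *
cap('wrist');cap('wrist')"; python3 go.py .3892 -.324 .29
```

```text
tcp [ 0.4198 -0.302   0.2761] shift [-0.0555 -0.0762 -0.0346] turn [-0.0014  0.0001 -0.0035] F [ 0.9  0.2 -1.2] qv 0.069 t 31.0
```

arm_command([
  [[-0.028, -0.038, 0, 0, 0, 0, 0.3], [-0.027, -0.038, 0, 0, 0, 0, 0.3], [0, 0, 0.05, 0, 0, 0, 0.3], [0, 0, 0.1, 0, 0, 0, 0.3], [0, 0, 0.05, 0, 0, 0, 0.3], [0, 0, 0, 0, 0, 0, 0.3], [0, 0, 0, 0, 0, 0, 0.3], [0, 0, 0, 0, 0, 0, 0.3]],
])

```text
time_s: 31.8
tcp_pos: [0.3942, -0.3229, 0.1986]
tool_rot: [2.218, 2.219, -0.0]
contact_force: [-0.4, -0.3, -0.8]
gripper_width: 0.526
gripper_force: 61.5
```

```bash
python3 - <<'E'
from look import *
from circ import circles
c=look('wrist',['thread_cone'],'c2.png');T=np.array(get_obs()['tcp_pos'])
for z in (-.058,.034,.056): print(z,proj(c,T+[0,0,z]))
circles('wrist',(170,150,340,384),8,75,(T[2]-.058,T[2]+.034,T[2]+.056),.5,c)
E
python3 go.py .3892 -.324 .15
```

```text
tcp [ 0.3942 -0.3229  0.1986] [ 2.218  2.219 -0.   ] F [-0.4 -0.3 -0.8] w 0.526 t 31.8
thread_cone mask [256.  244.5] 0.6 box 205 307 168 321
thread_cone mask [432.4  94.6] 0.54 box 377 486 59 129
-0.058 [254.98793198 208.55938526]
0.034 [255.4601832 275.0072497]
0.056 [255.69460388 307.99129134]
[253.6 265.1] 57.5 [[0.3928, -0.3698], [0.3931, -0.318], [0.3932, -0.3056]]
[257.  287.6] 36.8 [[0.3955, -0.3901], [0.3946, -0.3291], [0.3944, -0.3145]]
[266.4 294.4] 46.5 [[0.4031, -0.3964], [0.3987, -0.3325], [0.3977, -0.3172]]
[257.  271.5] 52.3 [[0.3955, -0.3755], [0.3946, -0.3211], [0.3944, -0.3081]]
[254.8 216.4] 47.9 [[0.3937, -0.329], [0.3936, -0.2958], [0.3936, -0.2879]]
[247.6 281.2] 42.2 [[0.3879, -0.3842], [0.3905, -0.3259], [0.3911, -0.3119]]
[252.1 290.6] 41.0 [[0.3915, -0.3929], [0.3924, -0.3306], [0.3926, -0.3157]]
[255.5 309.4] 34.6 [[0.3942, -0.4106], [0.3939, -0.3402], [0.3938, -0.3234]]
tcp [ 0.3939 -0.3228  0.1983] shift [-0.0027 -0.012   0.1207] turn [0.0013 0.0015 0.0001] F [ 0.  -0.3 -1.2] qv 0.009 t 31.95
```

arm_command([
  [[0, -0.012, 0, 0, 0, 0, 0.3], [0, 0, 0.03, 0, 0, 0, 0.3], [0, 0, 0.04, 0, 0, 0, 0.3], [0, 0, 0.04, 0, 0, 0, 0.3], [0, 0, 0.04, 0, 0, 0, 0.3], [0, 0, 0.04, 0, 0, 0, 0.3], [0, 0, 0.03, 0, 0, 0, 0.3], [0, 0, 0, 0, 0, 0, 0.3]],
])

```text
time_s: 32.75
tcp_pos: [0.3872, -0.3208, 0.106]
tool_rot: [-2.218, -2.218, -0.001]
contact_force: [0.8, -0.5, -1.7]
gripper_width: 0.528
gripper_force: 61.5
```

arm_command([
  [[0, 0, 0.03, 0, 0, 0, 0.3], [0, 0, 0.02, 0, 0, 0, 0.3], [0, 0, 0.01, 0, 0, 0, 0.3], [0, 0, 0, 0, 0, 0, 0.3], [0, 0, 0, 0, 0, 0, 0.3], [0, 0, 0, 0, 0, 0, 0.3], [0, 0, 0, 0, 0, 0, 0.3], [0, 0, 0, 0, 0, 0, 0.3]],
])

```text
time_s: 33.55
tcp_pos: [0.3885, -0.3223, 0.0849]
tool_rot: [2.221, 2.221, -0.0]
contact_force: [0.5, -0.5, -1.0]
gripper_width: 0.528
gripper_force: 61.5
```

arm_command([
  [[0, 0, 0.008, 0, 0, 0, 0.3], [0, 0, 0, 0, 0, 0, 0.3], [0, 0, 0.006, 0, 0, 0, 0.3], [0, 0, 0, 0, 0, 0, 0.3], [0, 0, 0.004, 0, 0, 0, 0.3], [0, 0, 0, 0, 0, 0, 0.3], [0, 0, 0, 0, 0, 0, 0.3], [0, 0, 0, 0, 0, 0, 0.3]],
])

```text
time_s: 34.35
tcp_pos: [0.389, -0.3233, 0.0817]
tool_rot: [2.22, 2.222, -0.002]
contact_force: [-7.1, 5.2, 20.9]
gripper_width: 0.525
gripper_force: 64.5
```

arm_command([
  [[0, 0, -0.008, 0, 0, 0, 0.3], [0, 0, 0, 0, 0, 0, 0.7], [0, 0, 0, 0, 0, 0, 0.9], [0, 0, 0, 0, 0, 0, 0.9], [0, 0, 0, 0, 0, 0, 0.9], [0, 0, -0.1, 0, 0, 0, 0.9], [0, 0, -0.12, 0, 0, 0, 0.9], [0, 0, -0.12, 0, 0, 0, 0.9]],
])

```text
time_s: 35.15
tcp_pos: [0.3879, -0.3216, 0.2171]
tool_rot: [-2.22, -2.22, -0.0]
contact_force: [0.2, -1.4, -0.1]
gripper_width: 0.899
gripper_force: 0.0
```

arm_command([
  [[-0.06, 0.03, 0, 0, 0, 0, 0.8], [-0.06, 0.04, 0, 0, 0, 0, 0.8], [-0.02, 0.05, 0, 0, 0, 0, 0.8], [0, 0.05, 0, 0, 0, 0, 0.8], [0, 0.05, 0, 0, 0, 0, 0.8], [0, 0.03, 0, 0, 0, 0, 0.8], [0, 0, 0, 0, 0, 0, 0.8], [0, 0, 0, 0, 0, 0, 0.8]],
])

```text
time_s: 35.95
tcp_pos: [0.488, -0.378, 0.2161]
tool_rot: [-2.22, -2.221, 0.001]
contact_force: [0.6, 0.2, 0.1]
gripper_width: 0.799
gripper_force: 0.0
```

```bash
python3 - <<'E'
from look import *
from circ import circles
c=look('wrist',['thread_cone','thread_spool','spool_stand'],'d1.png')
c=cap('wrist','d1.png')
print('cone exp foot/nose',proj(c,[.3892,-.324,.022]),proj(c,[.3892,-.324,.136]))
q=proj(c,[.3892,-.324,.1]).astype(int);circles('wrist',(q[0]-70,max(0,q[1]-70),q[0]+70,q[1]+70),8,60,(.022,.114,.136),.6,c)
print('spool');q=proj(c,[.54,-.4085,.03]).astype(int);print(q);circles('wrist',(q[0]-45,max(0,q[1]-45),q[0]+45,q[1]+45),3,30,(0,.055),.5,c)
print('stand');q=proj(c,[.572,-.2315,.02]).astype(int);print(q);circles('wrist',(q[0]-45,max(0,q[1]-45),q[0]+45,max(20,q[1]+45)),2,30,(.011,.08),.5,c)
E
```

```text
tcp [ 0.488  -0.378   0.2161] [-2.220e+00 -2.221e+00  1.000e-03] F [0.6 0.2 0.1] w 0.799 t 36.0
thread_cone pin [169.  128.2] 0.86 [ 0.3812 -0.3249]
thread_spool pin [292.  194.8] 0.91 [ 0.5359 -0.4103]
thread_spool mask [297.1 199.9] 0.61 box 281 312 182 219
spool_stand pin [328.3  44.6] 0.88 [ 0.5717 -0.2313]
spool_stand mask [347.8  44.3] 0.67 box 296 400 8 81
cone exp foot/nose [170.11664773 127.74459471] [127.59156839 133.19329643]
[174.1 126.4] 30.9 [[0.394, -0.3225], [0.4194, -0.3196], [0.4255, -0.3189]]
[154.2 129.4] 41.1 [[0.3706, -0.3258], [0.4025, -0.3221], [0.4101, -0.3211]]
[155.4 118.1] 45.8 [[0.3731, -0.3132], [0.4043, -0.3129], [0.4117, -0.3128]]
[138.1 129.4] 27.0 [[0.3519, -0.3258], [0.3888, -0.322], [0.3976, -0.3211]]
[168.9 131.2] 35.4 [[0.3874, -0.328], [0.4147, -0.3236], [0.4212, -0.3226]]
[162.1 123.8] 35.1 [[0.3803, -0.3195], [0.4095, -0.3174], [0.4165, -0.3169]]
[174.5 133.1] 30.8 [[0.3938, -0.3301], [0.4193, -0.3252], [0.4254, -0.324]]
[153.1 136.5] 44.6 [[0.3685, -0.3339], [0.4009, -0.328], [0.4087, -0.3265]]
spool
[298 199]
[298. 205.] 15.2 [[0.5446, -0.42
[... 205 characters left out ...]
0.5] 10.5 [[0.5509, -0.4188], [0.5412, -0.4025]]
[300.6 210.6] 10.0 [[0.5484, -0.4329], [0.5392, -0.4145]]
[294.2 200.5] 9.8 [[0.5394, -0.4188], [0.5315, -0.4025]]
[291.6 196. ] 15.7 [[0.5358, -0.4126], [0.5284, -0.3973]]
stand
[332  39]
[328.2  42. ] 19.4 [[0.5694, -0.2316], [0.5533, -0.2474]]
[319.2  27.4] 21.0 [[0.5586, -0.217], [0.5446, -0.2358]]
[325.6  46.5] 16.9 [[0.5668, -0.2361], [0.5512, -0.2511]]
[325.6  39.4] 16.0 [[0.5663, -0.2289], [0.5508, -0.2453]]
[315.9  24.8] 17.9 [[0.5547, -0.2144], [0.5415, -0.2337]]
[328.2  42. ] 13.6 [[0.5694, -0.2316], [0.5533, -0.2474]]
[321.9  42.4] 14.3 [[0.5624, -0.2319], [0.5476, -0.2477]]
[330.9  46.1] 13.6 [[0.5726, -0.2357], [0.5559, -0.2508]]
```

The fit puts the top of the cone's winding at (138,129), consistent with it being seated on the holder. Now the spool.

arm_command([
  [[-0.08, 0.04, 0, 0, 0, 0, 0.6], [-0.08, 0.04, 0, 0, 0, 0, 0.6], [-0.08, 0.04, 0, 0, 0, 0, 0.6], [0, 0, 0, 0, 0, 0, 0.6], [0, 0, 0, 0, 0, 0, 0.6], [0, 0, 0, 0, 0, 0, 0.6], [0, 0, 0, 0, 0, 0, 0.6], [0, 0, 0, 0, 0, 0, 0.6]],
])

```text
time_s: 37.15
tcp_pos: [0.5363, -0.4734, 0.2172]
tool_rot: [2.22, 2.222, -0.0]
contact_force: [-0.4, 0.2, 0.1]
gripper_width: 0.6
gripper_force: 0.0
```

```bash
python3 - <<'E'
from look import *
from circ import circles
c=look('wrist',['thread_spool'],'d2.png')
q=proj(c,[.537,-.408,.03]).astype(int);print(q);circles('wrist',(q[0]-35,max(0,q[1]-35),q[0]+35,q[1]+35),3,30,(0,.055),.7,c)
E
python3 go.py .536 -.408 .15
```

```text
tcp [ 0.5363 -0.4734  0.2172] [ 2.22   2.222 -0.   ] F [-0.4  0.2  0.1] w 0.6 t 37.1
thread_spool pin [252.5 116. ] 0.63 [ 0.5329 -0.406 ]
[255 117]
[255.6 117.6] 17.2 [[0.5368, -0.408], [0.5366, -0.4078]]
[255.6 117.6] 14.8 [[0.5368, -0.408], [0.5366, -0.4078]]
[259.8 114.2] 12.9 [[0.5418, -0.404], [0.5409, -0.4044]]
[259.4 121.4] 12.6 [[0.5414, -0.4124], [0.5405, -0.4116]]
[249.2 114.2] 11.5 [[0.529, -0.404], [0.53, -0.4044]]
[261.2 117.6] 11.2 [[0.5437, -0.408], [0.5425, -0.4078]]
[255.6 117.6] 5.1 [[0.5368, -0.408], [0.5366, -0.4078]]
tcp [ 0.5364 -0.4737  0.217 ] shift [ 0.1644 -0.001   0.1674] turn [0.0002 0.0002 0.0003] F [ 0.6  0.8 -0. ] qv 0.005 t 37.3
```

arm_command([
  [[0.055, 0, 0, 0, 0, 0, 0.65], [0.055, 0, 0, 0, 0, 0, 0.65], [0.055, 0, 0, 0, 0, 0, 0.65], [0, 0, 0.08, 0, 0, 0, 0.65], [0, 0, 0.1, 0, 0, 0, 0.65], [0, 0, 0.1, 0, 0, 0, 0.65], [0, 0, 0.05, 0, 0, 0, 0.65], [0, 0, 0, 0, 0, 0, 0.65]],
])

```text
time_s: 38.1
tcp_pos: [0.5341, -0.4057, 0.0797]
tool_rot: [-2.215, -2.215, -0.0]
contact_force: [-0.4, 0.3, 0.1]
gripper_width: 0.649
gripper_force: 0.0
```

```bash
python3 go.py .5366 -.4079 .021
```

```text
tcp [ 0.5341 -0.4057  0.0797] shift [-0.0063  0.0071  0.1468] turn [-0.0039 -0.004   0.    ] F [-0.4  0.3  0.1] qv 0.06 t 38.1
```

arm_command([
  [[0, 0.001, 0.04, 0, 0, 0, 0.65], [0, 0, 0.05, 0, 0, 0, 0.65], [0, 0, 0.05, 0, 0, 0, 0.65], [0, 0, 0.008, 0, 0, 0, 0.65], [0, 0, 0, 0, 0, 0, 0.65], [0, 0, 0, 0, 0, 0, 0.65], [0, 0, 0, 0, 0, 0, 0.65], [0, 0, 0, 0, 0, 0, 0.65]],
])

```text
time_s: 38.9
tcp_pos: [0.5374, -0.4088, 0.0267]
tool_rot: [2.22, 2.22, -0.0]
contact_force: [-0.8, 0.2, 0.7]
gripper_width: 0.65
gripper_force: 0.0
```

```bash
python3 go.py .5366 -.4079 .021
```

```text
tcp [ 0.5374 -0.4088  0.0267] shift [ 0.0022 -0.0021  0.0143] turn [0.001  0.0011 0.    ] F [-0.8  0.2  0.7] qv 0.008 t 38.9
```

arm_command([
  [[0.001, -0.001, 0.014, 0, 0, 0, 0.65], [0, 0, 0, 0, 0, 0, 0.65], [0, 0, 0, 0, 0, 0, 0.5], [0, 0, 0, 0, 0, 0, 0.3], [0, 0, 0, 0, 0, 0, 0.2], [0, 0, 0, 0, 0, 0, 0.2], [0, 0, 0, 0, 0, 0, 0.2], [0, 0, 0, 0, 0, 0, 0.2]],
])

```text
time_s: 39.7
tcp_pos: [0.5364, -0.4078, 0.0198]
tool_rot: [2.221, 2.221, -0.0]
contact_force: [-0.7, 0.1, 0.2]
gripper_width: 0.398
gripper_force: 59.7
```

arm_command([
  [[0, 0, -0.03, 0, 0, 0, 0.2], [0, 0, -0.08, 0, 0, 0, 0.2], [0, 0, -0.12, 0, 0, 0, 0.2], [0, 0, -0.12, 0, 0, 0, 0.2], [0, 0, -0.12, 0, 0, 0, 0.2], [0, 0, -0.06, 0, 0, 0, 0.2], [0.03, 0.03, 0, 0, 0, 0, 0.2], [0.05, 0.05, 0, 0, 0, 0, 0.2]],
])

```text
time_s: 40.5
tcp_pos: [0.5683, -0.3762, 0.2329]
tool_rot: [2.223, 2.217, -0.0]
contact_force: [0.3, -0.2, -1.3]
gripper_width: 0.401
gripper_force: 59.7
```

```bash
python3 -c "
from h import *
cap('wrist');cap('wrist')"; python3 go.py .571 -.31 .23
```

```text
tcp [ 0.5699 -0.3724  0.2304] shift [0.156  0.0032 0.0014] turn [-0.0004 -0.0018  0.0019] F [-0.5  0.1 -0.9] qv 0.044 t 40.6
```

arm_command([
  [[0.05, 0.001, 0, 0, 0, 0, 0.2], [0.05, 0.001, 0, 0, 0, 0, 0.2], [0.05, 0.001, 0, 0, 0, 0, 0.2], [0, 0, 0, 0, 0, 0, 0.2], [0, 0, 0, 0, 0, 0, 0.2], [0, 0, 0, 0, 0, 0, 0.2], [0, 0, 0, 0, 0, 0, 0.2], [0, 0, 0, 0, 0, 0, 0.2]],
])

```text
time_s: 41.4
tcp_pos: [0.5695, -0.3164, 0.2317]
tool_rot: [2.222, 2.22, -0.0]
contact_force: [-0.6, -0.7, -0.7]
gripper_width: 0.396
gripper_force: 59.7
```

```bash
python3 - <<'E'
from look import *
from circ import circles
c=look('wrist',['spool_stand'],'d3.png');T=np.array(get_obs()['tcp_pos'])
q=proj(c,[.571,-.2315,.03]).astype(int);print(q);circles('wrist',(q[0]-45,max(0,q[1]-45),q[0]+45,q[1]+45),2,30,(.011,.08),.7,c)
print('held');q=proj(c,T+[0,0,.035]).astype(int);print(proj(c,T+[0,0,.035]));circles('wrist',(q[0]-45,q[1]-45,q[0]+45,q[1]+45),3,45,(T[2]+.035,),.6,c)
E
python3 go.py .571 -.231 .13
```

```text
tcp [ 0.5695 -0.3164  0.2317] [ 2.222  2.22  -0.   ] F [-0.6 -0.7 -0.7] w 0.396 t 41.4
spool_stand pin [255.9  99.8] 0.86 [ 0.5703 -0.2294]
spool_stand mask [272.9 102.4] 0.91 box 227 319 71 133
[256 100]
[254.5 101.1] 16.8 [[0.5686, -0.2315], [0.5687, -0.235]]
[254.5 101.1] 12.3 [[0.5686, -0.2315], [0.5687, -0.235]]
[256.4  99.2] 10.0 [[0.5709, -0.2293], [0.5706, -0.2333]]
[254.5  98.1] 10.4 [[0.5686, -0.228], [0.5687, -0.2322]]
[254.5  98.1] 14.8 [[0.5686, -0.228], [0.5687, -0.2322]]
[254.5 101.1] 7.9 [[0.5686, -0.2315], [0.5687, -0.235]]
[256.4  99.2] 5.9 [[0.5709, -0.2293], [0.5706, -0.2333]]
[254.5  98.1] 5.6 [[0.5686, -0.228], [0.5687, -0.2322]]
held
[256.12697881 276.0423775 ]
[258.6 276.4] 36.2 [[0.5706, -0.3163]]
[253.4 279. ] 41.0 [[0.5683, -0.3176]]
[249.6 276.4] 34.9 [[0.5667, -0.3163]]
[261.6 280.5] 40.7 [[0.5719, -0.3183]]
[257.9 289.1] 42.1 [[0.5703, -0.3226]]
[265.4 278.6] 31.3 [[0.5735, -0.3174]]
[241.8 273.8] 27.6 [[0.5633, -0.3151]]
[255.6 269.6] 42.8 [[0.5693, -0.3131]]
tcp [ 0.5695 -0.3162  0.2317] shift [0.2129 0.0036 0.2542] turn [-0.0001 -0.     -0.0004] F [-0.1  0.5 -0.5] qv 0.002 t 41.55
```

arm_command([
  [[0.053, -0.001, 0, 0, 0, 0, 0.2], [0.053, 0, 0, 0, 0, 0, 0.2], [0.053, 0, 0, 0, 0, 0, 0.2], [0.053, 0, 0.05, 0, 0, 0, 0.2], [0, 0, 0.1, 0, 0, 0, 0.2], [0, 0, 0.1, 0, 0, 0, 0.2], [0, 0, 0.03, 0, 0, 0, 0.2], [0, 0, 0, 0, 0, 0, 0.2]],
])

```text
time_s: 42.35
tcp_pos: [0.5678, -0.2289, 0.1174]
tool_rot: [-2.217, -2.219, 0.002]
contact_force: [-0.1, -0.1, -0.2]
gripper_width: 0.401
gripper_force: 59.7
```

```bash
python3 - <<'E'
from h import *
from circ import circles
cap('wrist');cap('wrist');cap('wrist');c=cap('wrist','d4.png');T=np.array(get_obs()['tcp_pos']);print(T)
f=c['frame'];cv2.imwrite('pics/d4c.png',np.hstack([cv2.resize(f[180:320,190:330],(400,400),interpolation=cv2.INTER_CUBIC)]))
print(proj(c,T+[0,0,.035]),proj(c,[.5688,-.2315,.011]))
E
python3 go.py .5688 -.2315 .033
```

```text
[ 0.57085679 -0.23181983  0.12276147]
[256.55028038 277.56988096] [252.89243124 190.58402416]
tcp [ 0.5709 -0.2318  0.1228] shift [ 0.0014 -0.0061  0.2244] turn [0.0028 0.0017 0.    ] F [-0.1 -0.1  0.1] qv 0.004 t 42.55
```

arm_command([
  [[0, -0.003, 0, 0, 0, 0, 0.2], [0, 0, 0.03, 0, 0, 0, 0.2], [0, 0, 0, 0, 0, 0, 0.2], [0, 0, 0, 0, 0, 0, 0.2], [0, 0, 0, 0, 0, 0, 0.2], [0, 0, 0, 0, 0, 0, 0.2], [0, 0, 0, 0, 0, 0, 0.2], [0, 0, 0, 0, 0, 0, 0.2]],
])

```text
time_s: 43.35
tcp_pos: [0.5681, -0.231, 0.1079]
tool_rot: [2.221, 2.221, 0.0]
contact_force: [0.5, 0.3, -0.8]
gripper_width: 0.399
gripper_force: 59.8
```

```bash
python3 go.py .5688 -.2315 .033
```

```text
tcp [ 0.5681 -0.231   0.1079] shift [-0.0012  0.0017  0.1872] turn [0.0001 0.0001 0.    ] F [ 0.5  0.3 -0.8] qv 0.002 t 43.35
```

arm_command([
  [[-0.001, 0.0015, 0.01, 0, 0, 0, 0.2], [0, 0, 0.015, 0, 0, 0, 0.2], [0, 0, 0.015, 0, 0, 0, 0.2], [0, 0, 0.015, 0, 0, 0, 0.2], [0, 0, 0.015, 0, 0, 0, 0.2], [0, 0, 0, 0, 0, 0, 0.2], [0, 0, 0, 0, 0, 0, 0.2], [0, 0, 0, 0, 0, 0, 0.2]],
])

```text
time_s: 44.15
tcp_pos: [0.5688, -0.2315, 0.08]
tool_rot: [2.221, 2.221, 0.0]
contact_force: [1.0, -0.1, -1.1]
gripper_width: 0.403
gripper_force: 59.8
```

arm_command([
  [[0, 0, 0.025, 0, 0, 0, 0.2], [0, 0, 0.03, 0, 0, 0, 0.2], [0, 0, 0.03, 0, 0, 0, 0.2], [0, 0, 0.02, 0, 0, 0, 0.2], [0, 0, 0.01, 0, 0, 0, 0.2], [0, 0, 0, 0, 0, 0, 0.2], [0, 0, 0.008, 0, 0, 0, 0.2], [0, 0, 0, 0, 0, 0, 0.2]],
])

```text
time_s: 44.95
tcp_pos: [0.5691, -0.2317, 0.031]
tool_rot: [2.221, 2.221, 0.0]
contact_force: [-0.1, 0.6, -0.6]
gripper_width: 0.397
gripper_force: 59.9
```

arm_command([
  [[0, 0, 0.005, 0, 0, 0, 0.2], [0, 0, 0, 0, 0, 0, 0.2], [0, 0, 0.003, 0, 0, 0, 0.2], [0, 0, 0, 0, 0, 0, 0.2], [0, 0, 0, 0, 0, 0, 0.2], [0, 0, 0, 0, 0, 0, 0.2], [0, 0, 0, 0, 0, 0, 0.2], [0, 0, 0, 0, 0, 0, 0.2]],
])

```text
time_s: 45.75
tcp_pos: [0.5692, -0.2318, 0.0307]
tool_rot: [2.221, 2.222, -0.001]
contact_force: [-5.4, 2.9, 12.4]
gripper_width: 0.401
gripper_force: 61.1
```

arm_command([
  [[0, 0, -0.006, 0, 0, 0, 0.4], [0, 0, 0, 0, 0, 0, 0.65], [0, 0, 0, 0, 0, 0, 0.65], [0, 0, 0, 0, 0, 0, 0.65], [0, 0, -0.12, 0, 0, 0, 0.65], [0, 0, -0.12, 0, 0, 0, 0.65], [0, 0, -0.12, 0, 0, 0, 0.65], [0, 0, -0.12, 0, 0, 0, 0.65]],
])

```text
time_s: 46.55
tcp_pos: [0.5682, -0.2312, 0.2231]
tool_rot: [-2.221, -2.221, 0.0]
contact_force: [0.9, 0.0, -0.9]
gripper_width: 0.65
gripper_force: 0.0
```

```bash
python3 - <<'E'
from look import *
from circ import circles
cap('wrist');c=cap('wrist','e0.png');T=get_obs()['tcp_pos'];print(T)
for m in vision.masks_of('wrist','thread_spool')[:2]: print(m['conf'],m['point'],m['pixels'].sum())
q=proj(c,[.5688,-.2315,.066]);print(q,proj(c,[.5688,-.2315,.08]));q=q.astype(int);circles('wrist',(q[0]-35,q[1]-35,q[0]+35,q[1]+35),3,30,(.066,.08),.6,c)
E
```

```text
[ 0.57244708 -0.23360052  0.23144797]
0.82 [248.8, 169.9] 860
[250.25645964 175.33412484] [250.22157886 178.0382199 ]
[246.1 169.6] 20.5 [[0.5642, -0.225], [0.5645, -0.2224]]
[251.4 172.2] 15.8 [[0.5701, -0.228], [0.5701, -0.2252]]
[251. 176.] 13.2 [[0.5696, -0.2323], [0.5696, -0.2293]]
[251.  168.5] 17.6 [[0.5697, -0.2238], [0.5697, -0.2212]]
[254.4 170. ] 20.4 [[0.5734, -0.2255], [0.5733, -0.2228]]
[243.9 175.2] 20.4 [[0.5617, -0.2314], [0.5621, -0.2284]]
[246.9 171.5] 16.2 [[0.5651, -0.2271], [0.5653, -0.2244]]
[249.9 166.6] 13.4 [[0.5684, -0.2217], [0.5685, -0.2192]]
```

arm_command([
  [[0.12, 0, 0, 0, 0, 0, 0.5], [0.12, 0, 0, 0, 0, 0, 0.5], [0.12, 0, 0, 0, 0, 0, 0.5], [0.12, 0, 0, 0, 0, 0, 0.5], [0.12, 0, 0, 0, 0, 0, 0.5], [0.12, 0, 0, 0, 0, 0, 0.5], [0.12, 0, 0, 0, 0, 0, 0.5], [0.12, -0.01, 0, 0, 0, 0, 0.5]],
])

```text
time_s: 47.5
tcp_pos: [0.5635, 0.1544, 0.2193]
tool_rot: [-2.22, -2.22, 0.004]
contact_force: [0.0, 0.4, 0.6]
gripper_width: 0.5
gripper_force: 0.0
```

arm_command([
  [[0.05, -0.08, 0, 0, 0, 0, 0.5], [0.05, -0.08, 0, 0, 0, 0, 0.5], [0.05, -0.08, 0, 0, 0, 0, 0.5], [0.05, -0.08, 0, 0, 0, 0, 0.5], [0.05, -0.08, 0, 0, 0, 0, 0.5], [0.02, 0, 0, 0, 0, 0, 0.5], [0, 0, 0, 0, 0, 0, 0.5], [0, 0, 0, 0, 0, 0, 0.5]],
])

```text
time_s: 48.3
tcp_pos: [0.405, 0.2603, 0.2209]
tool_rot: [-2.221, -2.221, 0.002]
contact_force: [0.4, -0.4, 0.4]
gripper_width: 0.499
gripper_force: 0.0
```

```bash
python3 - <<'E'
from look import *
from circ import circles
cap('wrist');cap('wrist');c=look('wrist',['spool_cap','oil_bottle'],'e1.png')
q=proj(c,[.403,.383,.0]);print(q);q=q.astype(int);circles('wrist',(q[0]-45,max(0,q[1]-45),q[0]+45,q[1]+45),3,30,(0.004,.025),.6,c)
E
python3 go.py .403 .383 .15
```

```text
tcp [0.4054 0.2599 0.2212] [-2.223e+00 -2.220e+00  2.000e-03] F [-0.8  0.6  0.5] w 0.497 t 48.4
spool_cap pin [253.   69.5] 0.77 [0.4027 0.3806]
spool_cap mask [253.1  67.3] 0.94 box 238 268 51 83
oil_bottle pin [354.3 163.3] 0.64 [0.5332 0.2679]
oil_bottle mask [365.6 170.6] 0.96 box 336 399 149 194
[253.22686647  67.31819425]
[252.2  68.5] 16.3 [[0.4019, 0.3811], [0.4021, 0.3779]]
[249.2  64. ] 11.5 [[0.3984, 0.386], [0.3988, 0.3825]]
[253.   64.8] 14.1 [[0.4028, 0.3852], [0.4029, 0.3817]]
[252.2  68.5] 14.0 [[0.4019, 0.3811], [0.4021, 0.3779]]
[255.6  70. ] 12.8 [[0.4058, 0.3795], [0.4058, 0.3764]]
[255.2  61.8] 10.8 [[0.4054, 0.3884], [0.4054, 0.3848]]
[253.   64.8] 9.3 [[0.4028, 0.3852], [0.4029, 0.3817]]
[253.   64.8] 7.4 [[0.4028, 0.3852], [0.4029, 0.3817]]
tcp [0.405  0.2602 0.2216] shift [ 0.307  -0.0053  0.179 ] turn [-0.0001  0.0001 -0.0007] F [-0.8 -0.1 -0.4] qv 0.005 t 48.65
```

arm_command([
  [[0.075, -0.0015, 0, 0, 0, 0, 0.5], [0.075, -0.0015, 0, 0, 0, 0, 0.5], [0.075, -0.0015, 0, 0, 0, 0, 0.5], [0.078, -0.0015, 0.03, 0, 0, 0, 0.5], [0, 0, 0.1, 0, 0, 0, 0.5], [0, 0, 0.1, 0, 0, 0, 0.5], [0, 0, 0.1, 0, 0, 0, 0.5], [0, 0, 0.07, 0, 0, 0, 0.5]],
])

```text
time_s: 49.45
tcp_pos: [0.4011, 0.3809, 0.0587]
tool_rot: [-2.221, -2.221, 0.005]
contact_force: [-0.7, -0.4, -0.7]
gripper_width: 0.498
gripper_force: 0.0
```

```bash
python3 - <<'E'
from look import *
from circ import circles
for i in range(5): cap('wrist')
c=look('wrist',['spool_cap'],'e2.png')
q=proj(c,[.4025,.3814,.025]);print(q);q=q.astype(int);circles('wrist',(q[0]-60,max(0,q[1]-60),q[0]+60,q[1]+60),8,50,(0.004,.025),.7,c)
E
python3 go.py .4025 .3814 .008
```

```text
tcp [0.4034 0.3825 0.0634] [2.221 2.221 0.004] F [ 0.8 -0.5 -0.7] w 0.498 t 49.7
spool_cap pin [253.6 208.8] 0.56 [0.4021 0.3809]
spool_cap mask [254.5 208. ] 0.88 box 232 277 186 230
[254.12341306 219.53597866]
[253.6 208.1] 22.8 [[0.4021, 0.3828], [0.4022, 0.3896]]
[251.8 208.1] 21.0 [[0.4007, 0.3828], [0.4009, 0.3896]]
[248.4 205.5] 18.4 [[0.3982, 0.3848], [0.3987, 0.3914]]
[255.5 214.9] 15.9 [[0.4035, 0.3774], [0.4034, 0.3847]]
[253.6 212.2] 13.4 [[0.4021, 0.3795], [0.4022, 0.3866]]
[303.1 235.1] 9.4 [[0.4402, 0.3608], [0.4364, 0.3699]]
tcp [0.4038 0.3828 0.0642] shift [-0.0039 -0.0037  0.1406] turn [ 0.0025 -0.0016 -0.0001] F [ 0.5  0.4 -0.3] qv 0.008 t 49.85
```

arm_command([
  [[-0.001, -0.003, 0.03, 0, 0, 0, 0.5], [0, 0, 0.05, 0, 0, 0, 0.5], [0, 0, 0.03, 0, 0, 0, 0.5], [0, 0, 0, 0, 0, 0, 0.5], [0, 0, 0, 0, 0, 0, 0.5], [0, 0, 0, 0, 0, 0, 0.5], [0, 0, 0, 0, 0, 0, 0.5], [0, 0, 0, 0, 0, 0, 0.5]],
])

```text
time_s: 50.65
tcp_pos: [0.4014, 0.3817, 0.0184]
tool_rot: [2.221, 2.221, 0.002]
contact_force: [0.6, 0.3, 0.3]
gripper_width: 0.498
gripper_force: 0.0
```

```bash
python3 go.py .4022 .382 .009
```

```text
tcp [0.4014 0.3817 0.0184] shift [0.0007 0.0019 0.0236] turn [ 0.0007 -0.0004  0.    ] F [0.6 0.3 0.3] qv 0.003 t 50.65
```

arm_command([
  [[0.001, 0.002, 0.012, 0, 0, 0, 0.5], [0, 0, 0.012, 0, 0, 0, 0.5], [0, 0, 0, 0, 0, 0, 0.5], [0, 0, 0, 0, 0, 0, 0.3], [0, 0, 0, 0, 0, 0, 0.05], [0, 0, 0, 0, 0, 0, 0.05], [0, 0, 0, 0, 0, 0, 0.05], [0, 0, 0, 0, 0, 0, 0.05]],
])

```text
time_s: 51.45
tcp_pos: [0.4019, 0.3819, 0.0083]
tool_rot: [2.221, 2.221, 0.001]
contact_force: [-0.5, 0.0, -0.4]
gripper_width: 0.182
gripper_force: 58.5
```

```bash
python3 go.py .4022 .382 .009
```

```text
tcp [0.4019 0.3819 0.0083] shift [ 0.0002  0.0008 -0.0019] turn [ 0.0002 -0.0001  0.    ] F [-0.5  0.  -0.4] qv 0.002 t 51.45
```

arm_command([
  [[0, 0, -0.02, 0, 0, 0, 0.05], [0, 0, -0.06, 0, 0, 0, 0.05], [0, 0, -0.1, 0, 0, 0, 0.05], [0, 0, -0.12, 0, 0, 0, 0.05], [0, 0, -0.12, 0, 0, 0, 0.05], [0, 0, -0.12, 0, 0, 0, 0.05], [0, 0, -0.03, 0, 0, 0, 0.05], [0, 0, 0, 0, 0, 0, 0.05]],
])

```text
time_s: 52.25
tcp_pos: [0.403, 0.3827, 0.24]
tool_rot: [2.22, 2.22, 0.011]
contact_force: [0.2, -0.1, -0.4]
gripper_width: 0.183
gripper_force: 58.5
```

```bash
python3 - <<'E'
from look import *
from circ import circles
cap('wrist');cap('wrist');c=look('wrist',['spool_cap'],'e3.png')
f=c['frame'];cv2.imwrite('pics/e3c.png',cv2.resize(f[170:320,180:330],(600,600),interpolation=cv2.INTER_CUBIC))
T=np.array(get_obs()['tcp_pos'])
for z in (-.008,-.004,.017): print(proj(c,T+[0,0,z]))
circles('wrist',(190,180,325,320),8,50,(T[2]-.004,T[2]+.017),.6,c);print(T)
E
python3 go.py .57 .15 .24
```

```text
tcp [0.401  0.3813 0.2347] [-2.221 -2.221  0.003] F [-0.4 -0.3 -1.4] w 0.187 t 52.4
spool_cap pin [255.8 236.9] 0.56 [0.4012 0.2806]
spool_cap mask [251.5 237.8] 0.85 box 229 283 207 271
[255.05481888 235.4318803 ]
[255.04292068 238.27383253]
[254.96978202 255.74341748]
[255.6 241.1] 32.2 [[0.4009, 0.3793], [0.4009, 0.3889]]
[256.4 255.8] 16.6 [[0.4014, 0.3701], [0.4013, 0.381]]
[271.4 276. ] 40.8 [[0.4102, 0.3569], [0.4089, 0.3697]]
[259.8 247.9] 24.7 [[0.4033, 0.3751], [0.403, 0.3853]]
[250.8 244.5] 27.3 [[0.3981, 0.3772], [0.3985, 0.3871]]
[258.2 252.8] 19.8 [[0.4024, 0.372], [0.4022, 0.3827]]
[255.2 262.1] 20.6 [[0.4007, 0.366], [0.4007, 0.3775]]
[254.1 242.2] 18.3 [[0.4001, 0.3786], [0.4002, 0.3883]]
[0.40060174 0.38102755 0.23312809]
tcp [0.4006 0.381  0.2331] shift [-0.5776  0.4235 -0.0174] turn [-0.0028  0.0018 -0.    ] F [-0.2 -0.5  0.1] qv 0.007 t 52.5
```

View pics/e3c.png

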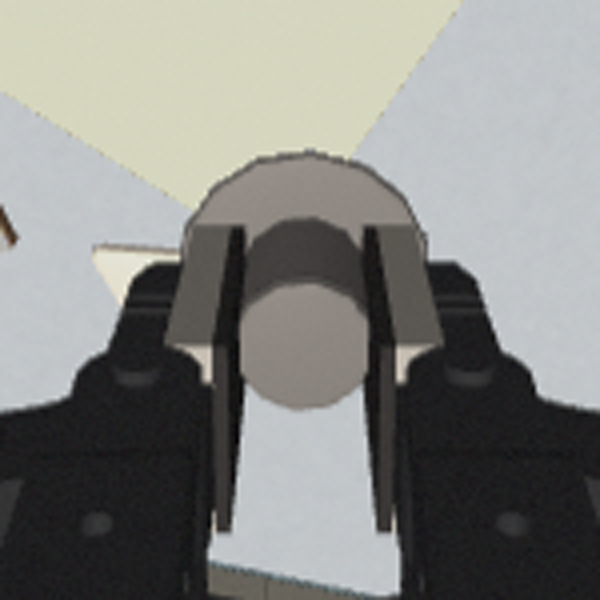

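The cap is gripped by the sleeve: sleeve top at (303,345) in the crop, flange level below it.

arm_command([
  [[-0.07, 0.084, -0.01, 0, 0, 0, 0.05], [-0.07, 0.084, -0.01, 0, 0, 0, 0.05], [-0.07, 0.084, 0, 0, 0, 0, 0.05], [-0.07, 0.084, 0, 0, 0, 0, 0.05], [-0.07, 0.084, 0, 0, 0, 0, 0.05], [-0.12, 0, 0, 0, 0, 0, 0.05], [-0.12, 0, 0, 0, 0, 0, 0.05], [-0.12, 0, 0, 0, 0, 0, 0.05]],
])

```text
time_s: 53.3
tcp_pos: [0.569, 0.0961, 0.2415]
tool_rot: [-2.219, -2.22, 0.005]
contact_force: [1.3, -0.4, -0.0]
gripper_width: 0.184
gripper_force: 58.7
```

arm_command([
  [[-0.12, 0, 0, 0, 0, 0, 0.05], [-0.12, 0, 0, 0, 0, 0, 0.05], [-0.12, 0, 0, 0, 0, 0, 0.05], [-0.12, 0, 0, 0, 0, 0, 0.05], [-0.12, 0, 0, 0, 0, 0, 0.05], [-0.12, 0, 0, 0, 0, 0, 0.05], [-0.12, 0, 0, 0, 0, 0, 0.05], [-0.05, 0, 0, 0, 0, 0, 0.05]],
])

```text
time_s: 54.1
tcp_pos: [0.5685, -0.2618, 0.2417]
tool_rot: [-2.223, -2.215, 0.002]
contact_force: [-0.4, -0.5, 0.2]
gripper_width: 0.181
gripper_force: 58.7
```

```bash
python3 - <<'E'
from h import *
for i in range(3): cap('wrist')
E
python3 go.py .5688 -.2315 .16
```

```text
tcp [ 0.5691 -0.2586  0.2422] shift [ 0.0672 -0.0003  0.2056] turn [-0.0017 -0.0016 -0.0014] F [ 0.  -0.4 -0.5] qv 0.042 t 54.25
```

arm_command([
  [[0.034, 0, 0.03, 0, 0, 0, 0.05], [0.033, 0, 0.08, 0, 0, 0, 0.05], [0, 0, 0.1, 0, 0, 0, 0.05], [0, 0, 0.09, 0, 0, 0, 0.05], [0, 0, 0.03, 0, 0, 0, 0.05], [0, 0, 0, 0, 0, 0, 0.05], [0, 0, 0, 0, 0, 0, 0.05], [0, 0, 0, 0, 0, 0, 0.05]],
])

```text
time_s: 55.05
tcp_pos: [0.5714, -0.2318, 0.1149]
tool_rot: [2.218, 2.219, 0.002]
contact_force: [0.7, -0.7, 0.1]
gripper_width: 0.178
gripper_force: 58.6
```

arm_command([
  [[0, 0, 0, 0, 0, 0, 0.05], [0, 0, 0, 0, 0, 0, 0.05], [0, 0, 0, 0, 0, 0, 0.05], [0, 0, 0, 0, 0, 0, 0.05], [0, 0, 0, 0, 0, 0, 0.05], [0, 0, 0, 0, 0, 0, 0.05], [0, 0, 0, 0, 0, 0, 0.05], [0, 0, 0, 0, 0, 0, 0.05]],
])

```text
time_s: 55.85
tcp_pos: [0.5698, -0.2313, 0.1121]
tool_rot: [-2.221, -2.221, 0.0]
contact_force: [-0.1, 0.2, -0.8]
gripper_width: 0.182
gripper_force: 58.6
```

```bash
python3 go.py .5688 -.2316 .074
```

```text
tcp [ 0.5698 -0.2313  0.1121] shift [-0.0007 -0.0024  0.0951] turn [-0.0001 -0.      0.    ] F [-0.1  0.2 -0.8] qv 0.001 t 55.85
```

arm_command([
  [[0, -0.002, 0.01, 0, 0, 0, 0.05], [0, 0, 0.015, 0, 0, 0, 0.05], [0, 0, 0.015, 0, 0, 0, 0.05], [0, 0, 0.015, 0, 0, 0, 0.05], [0, 0, 0.015, 0, 0, 0, 0.05], [0, 0, 0.01, 0, 0, 0, 0.05], [0, 0, 0, 0, 0, 0, 0.05], [0, 0, 0, 0, 0, 0, 0.05]],
])

```text
time_s: 56.65
tcp_pos: [0.569, -0.2314, 0.0801]
tool_rot: [-2.221, -2.221, 0.0]
contact_force: [-0.1, 0.1, 0.5]
gripper_width: 0.187
gripper_force: 58.6
```

arm_command([
  [[0, 0, 0.005, 0, 0, 0, 0.05], [0, 0, 0, 0, 0, 0, 0.05], [0, 0, 0.005, 0, 0, 0, 0.05], [0, 0, 0, 0, 0, 0, 0.05], [0, 0, 0, 0, 0, 0, 0.05], [0, 0, 0, 0, 0, 0, 0.05], [0, 0, 0, 0, 0, 0, 0.05], [0, 0, 0, 0, 0, 0, 0.05]],
])

```text
time_s: 57.45
tcp_pos: [0.569, -0.2314, 0.0762]
tool_rot: [2.221, 2.221, 0.0]
contact_force: [1.3, -0.4, 0.6]
gripper_width: 0.182
gripper_force: 58.6
```

arm_command([
  [[0, 0, 0.005, 0, 0, 0, 0.05], [0, 0, 0, 0, 0, 0, 0.05], [0, 0, 0.004, 0, 0, 0, 0.05], [0, 0, 0, 0, 0, 0, 0.05], [0, 0, 0, 0, 0, 0, 0.05], [0, 0, 0, 0, 0, 0, 0.05], [0, 0, 0, 0, 0, 0, 0.05], [0, 0, 0, 0, 0, 0, 0.05]],
])

```text
time_s: 58.25
tcp_pos: [0.5695, -0.2317, 0.0743]
tool_rot: [2.221, 2.221, 0.0]
contact_force: [-2.9, 1.2, 6.5]
gripper_width: 0.182
gripper_force: 59.4
```

arm_command([
  [[0, 0, -0.004, 0, 0, 0, 0.3], [0, 0, 0, 0, 0, 0, 0.5], [0, 0, 0, 0, 0, 0, 0.5], [0, 0, 0, 0, 0, 0, 0.5], [0, 0, -0.08, 0, 0, 0, 0.5], [0, 0, -0.12, 0, 0, 0, 0.5], [0, 0, -0.12, 0, 0, 0, 0.5], [0, 0, -0.1, 0, 0, 0, 0.5]],
])

```text
time_s: 59.05
tcp_pos: [0.5692, -0.2315, 0.2448]
tool_rot: [2.22, 2.22, 0.001]
contact_force: [1.1, -0.7, 0.2]
gripper_width: 0.501
gripper_force: 0.0
```

arm_command([
  [[-0.05, -0.04, 0, 0, 0, 0, 0.5], [-0.05, -0.04, 0, 0, 0, 0, 0.5], [-0.05, -0.04, 0, 0, 0, 0, 0.5], [-0.05, -0.03, 0, 0, 0, 0, 0.5], [0, 0, 0, 0, 0, 0, 0.5], [0, 0, 0, 0, 0, 0, 0.5], [0, 0, 0, 0, 0, 0, 0.5], [0, 0, 0, 0, 0, 0, 0.5]],
])

```text
time_s: 59.85
tcp_pos: [0.5094, -0.3106, 0.242]
tool_rot: [-2.22, -2.223, -0.0]
contact_force: [0.3, 0.8, -0.8]
gripper_width: 0.499
gripper_force: 0.0
```

```bash
python3 - <<'E'
from look import *
from circ import circles
c=look('wrist',['spool_cap','thread_spool','thread_cone'],'z1.png')
for n,P,zs,r in [('cap',[.569,-.2316,.08],(.07,.091),(6,22)),('cone',[.389,-.324,.1],(.022,.114,.136),(10,50))]:
    q=proj(c,P);print(n,q);q=q.astype(int);circles('wrist',(max(0,q[0]-50),max(0,q[1]-50),q[0]+50,q[1]+50),*r,zs,.7,c)
for n in('scene','side'):
    s=cap(n,n+'9.png');print(n,'exp cap',proj(s,[.569,-.2316,.08]),'cone',proj(s,[.389,-.324,.08]),'bottle',proj(s,[.532,.268,.06]))
    for k in('spool_cap','thread_cone','oil_bottle'):
        for m in vision.masks_of(n,k)[:1]:
            ys,xs=np.where(m['pixels']);print(k,round(m['conf'],2),np.round(m['point']),xs.min(),xs.max(),ys.min(),ys.max())
E
```

```text
tcp [ 0.5094 -0.3106  0.242 ] [-2.22  -2.223 -0.   ] F [ 0.3  0.8 -0.8] w 0.499 t 59.9
spool_cap pin [312.  104.3] 0.66 [ 0.5829 -0.2283]
spool_cap mask [312.5 104. ] 0.85 box 297 328 87 121
thread_spool mask [294.8 108.6] 0.6 box 290 303 95 120
thread_cone pin [164.8 178.1] 0.55 [ 0.3841 -0.326 ]
thread_cone mask [148.9 190.6] 0.69 box 111 187 156 220
cap [313.36506879 104.2471444 ]
[315.9 102.8] 8.9 [[0.5735, -0.2297], [0.5693, -0.2306]]
[313.6 104.6] 17.2 [[0.5713, -0.2316], [0.5671, -0.2324]]
[308.4 103.5] 16.7 [[0.5656, -0.2304], [0.5619, -0.2314]]
[350.8 112.1] 10.3 [[0.6114, -0.2392], [0.6046, -0.2395]]
[315.1 104.6] 8.2 [[0.5729, -0.2316], [0.5686, -0.2324]]
[313.6 102. ] 8.5 [[0.5711, -0.2289], [0.567, -0.2299]]
[350.8 113.6] 7.6 [[0.6115, -0.2407], [0.6047, -0.241]]
[354.1 112.5] 9.6 [[0.615, -0.2396], [0.608, -0.2399]]
cone [139.95405642 196.12421138]
[134.4 200.4] 20.8 [[0.3482, -0.3516], [0.3889, -0.3245], [0.3986, -0.318]]
[158.8 182.8] 28.0 [[0.3828, -0.3276], [0.4147, -0.3065], [0.4224, -0.3015]]
[127.6 198.5] 19.0 [[0.3395, -0.349], [0.3824, -0.3225], [0.3926, -0.3162]]
[125.  205.2] 13.0 [[0.3349, -0.3584], [0.3789, -0.3296], [0.3895, -0.3227]]
[132.5 200.8] 14.6 [[0.3456, -0.3522], [0.387, -0.3249], [0.3968, -0.3184]]
scene exp cap [317.40736855 208.2975265 ] cone [296.00947701 257.78557476] bottle [218.23688209 134.30993604]
spool_cap 0.63 [318. 210.] 312 322 206 215
thread_cone 0.57 [294. 261.] 285 305 246 276
oil_bottle 0.43 [217. 140.] 212 224 134 149
side exp cap [236.92938254 161.38482328] cone [284.11465309 149.8654514 ] bottle [257.81985047 242.21966303]
spool_cap 0.62 [235. 161.] 233 240 158 166
thread_cone 0.54 [282. 146.] 276 290 135 162
oil_bottle 0.77 [260. 250.] 249 268 225 264
```

```bash
python3 -c "
from bench import bot
print(bot.job_done())"
```

```text
the job is handed in; nothing more can be done
None
```

I loaded both stands in the order asked and handed the job in at about 60 s. In the last pictures the cone and the cap with the spool were seated and upright on their pins, and the oil bottle was still standing.

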